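# Dump worn brake pads with the tip bucket

### The job

Lay the two worn brake pads one after the other in the yellow tip bucket under the lamp: the first must lie there with the bucket still upright, and the second makes it trip and dump both pads into the steel tray. Then swing the empty bucket back upright (it has a red handle for that) and let go. Leave the carton, the jar, the spray can and the hammer where they are and do not hit the lamp.

Things in the scene. Friction and masses are not known exactly. Their poses are not given: they have to be found in the camera images.
- pad_a: worn brake pad, flat block lying on the table: bright steel plate 100 x 46 x 6 mm below, black lining 78 x 46 x 11 mm centred on it (17 mm thick in all), about 0.28 kg. Both layers are 46 mm wide with flush parallel sides to grip across. Origin: centre of its underside; x along its 100 mm length, y across its width, z up. Both ends alike.
- pad_b: the second worn brake pad, the same as pad_a.
- bucket (a joint): tilt of the yellow counterweighted tip bucket about its level axle, rad: 0 upright on its stop, grows as the open front (away from the robot) goes down, 1.22 fully tipped on the other stop. Damped. Over-centre: empty, it settles upright below about 0.6 and falls on and stays tipped above about 0.8; then it must be brought back by hand, about 2 N at the handle.
- pivot (a point): middle of the bucket's axle, 190 mm above the table over the stand's origin; axes as the stand's. One pad does not trip the bucket if set down softly, its rear end within 15 mm of the back wall and nothing pressing (with one pad in, a tilt of about 0.2 rad trips it). The second pad laid likewise, on top of the first, trips it; it swings down in about a second.
- bucket_floor (a point): centre of the upper face of the bucket's floor, turning with it; at joint 0 it is 77.5 mm in front of the axle and 26 mm above it, axes as the stand's. Floor 118 mm long (x), 130 mm wide inside (y), rising 0.1 rad towards the open front. Side walls stand 36 mm above this point; the back wall's inner face is 57 mm behind it, its top 19 mm above it. No front wall.
- bucket_handle (a point): middle of the bucket's red handle, a round bar 16 mm thick along the stand's y, 116 mm clear between two tail arms. At joint 0: 120 mm behind the axle (robot side), 30 mm above it; fully tipped: 13 mm behind, 123 mm above. It turns about the axle with the bucket. The dark counterweight (36 x 116 x 30 mm) lies between the arms, its near face 47 mm from the bar's centre.
- stand: blue fixed stand of the bucket with a steel dump tray in front. Origin on the table straight below the axle; x points away from the robot towards the tray (the bucket tips that way), y along the axle, z up. Side frames 205 mm tall at y = -105 and +105 mm, 12 mm thick; feet reach 100 mm behind the origin.
- tray_in (a point): centre of the inner floor of the open steel tray that catches the dumped pads, 165 mm in front of the axle, 5 mm above the table; inside 260 mm (x) by 220 mm (y), walls 65 mm tall. Axes as the stand's.
- lamp_bar (a point): centre of the underside of the grey strip lamp over the bucket's front half, 350 mm above the table, 105 mm in front of the axle: 50 mm (x) by 280 (y) by 30 (z), posts at y = -128 and +128 mm. No room for an upright gripper over the bucket: come from the robot's side with the tool leaning back 30 to 40 degrees. Axes as the stand's.
- lamp: the strip lamp and its posts, fixed to the stand; origin on the table below the lamp bar's centre.
- carton: small plain cardboard box, 85 x 55 x 45 mm; to be left alone. Origin: centre of its underside.
- grease_jar: closed jar with red lid, 64 mm across, 70 mm tall; to be left alone. Origin: centre of its underside.
- spray_can: spray can with blue cap, 60 mm across, 170 mm tall; to be left alone. Origin: centre of its underside.
- hammer: hammer lying flat, 260 mm long; to be left alone. Origin: within it.
Mind the look-alikes: they are no part of the job. What is shaped like the pad_a but white is not meant.

How it is judged:
By the outcome, as a careful person would: the job done as asked, in the order asked, and still so for the second after the job is handed in, with the robot touching nothing.
It also fails if it takes over 72 s, if anything falls off the work surface, if the arm or the gripper's body presses on something with over 40 N, if the wrist force passes 120 N, or if a joint passes its speed limit or range.

### The arm

A 6-joint arm with a two-finger parallel gripper is mounted at the origin on the work surface. World frame = base frame: x ahead of the robot, y to its left, z up, the work surface at z = 0. Lengths are in m, angles in degrees, forces in N, time in s.
With the tool pointing down it reaches from about 0.25 to 0.725 m from the base axis. Payload 9.7 kg.
Tool frame: the origin (TCP) lies midway between the tips of the shut fingers; the grasp point (between the pads) lies 19 mm behind it; x points along the fingers, y is the direction in which the jaws open and shut, and the axes are right-handed (so a half turn about x gives the same grasp; the last joint's range is limited). The gripper opens to 85 mm and grips with 20 to 120 N. Pads are 22 mm wide; open, the fingers measure 114 mm over their backs; the gripper's body (76 mm by 85 mm) begins 54 mm behind the grasp point. The pads swing forward as they close: fully open they stand 13 mm farther back than shut.
Start: joints at [-69.901, 4.979, 10.078, 95.1, 0, 90], TCP at [0.189, -0.517, 0.205] pointing down, gripper open.
Joint ranges: [-179.16, 179.16], [-48.56, 103.87], [-65.8, 70.77], [-126.05, 130.52], [-82.76, 87.17], [-180, 180]. Speed limits (degrees/s): [127.2, 127.2, 147.25, 180, 180, 180].

### API

Orientations are given as [roll, pitch, yaw] about the fixed x, y, z axes, in that order (R = Rz(yaw) Ry(pitch) Rx(roll)).
In Python, from workcell import bot, cams gives the robot as it stands.
- The arm moves only by the tool apply_moves, never from a script. Its argument "commands" is a list of rows, each a list of 5 numbers: the shift along the tool's x, y, z in m, then the turn about the tool's x in rad, then the opening, from -1 (shut) to 1 (fully open). In form: [[tx, ty, tz, roll, hand], ...]. A call has 1 to 12 rows; each row is the pose to reach, as a shift and turn from the pose measured when the call began, along the tool's axes at that moment; what a row does not reach only later rows make up. A row lasts 1/10 s, in which the tool goes at most 50 mm and 8.59 degrees, less where a joint would pass 70% of its speed; a pose out of reach is approached as far as the arm can. A call with a gripper value outside its range is refused whole. The fingers move at their own pace and stop on an object; "newtons" is the grip in N (left out, the last holds). Time passes only in rows, so rows that repeat a pose let the fingers close. It gives the time, the measured TCP pose, the force and the opening at its end, in the units of the state.
- bot.get_obs(): the state, without advancing time (a new reading comes with each control period).
- cams.camera(name): name is "scene" or "top"; returns a dict with "frame" (400x640x3 uint8, blue, green, red), "depth" (400x640 float32, m along the optical axis (not along the pixel's ray), 0 where there is no reading), "camera_matrix" (3x3 intrinsics, pixels), "D" ([k1, k2, p1, p2, k3] as OpenCV has them; the pictures are not rectified), "R" (3x3) and "t" (3): a world point X has camera coordinates R X + t. Camera axes: x right, y down, z forward; pixel columns grow to the right and rows downward; lengths in m; the calibration is good to about 2 mm. A picture is of the moment at which its call begins.
- bot.job_done(): hands the job in, once; it reports no verdict.
Trained networks look in the newest picture that a camera, given by its name, has taken for a name from the list of things; names that differ only in an ending like _2 or _b are one class to them, and where a whole thing is asked for, a point or a joint stands for the part that bears it (a point fixed in the world has none). Each returns a list of dicts, best first, with "confidence" (0 to 1); they miss things now and then, are a little off and sometimes report something else, mostly with a low value. They report only what shows in the picture. A call takes as long as a camera call. They do not tell look-alikes from the thing itself.
- cams.spot_in(name, camera): "rect" ([left, top, right, bottom] in pixels, round what is visible of it).
The state is a dict: "time": time; "q": joint angles; "qd": joint speeds; "joint_efforts": joint torques, N m; "ee_pos": TCP position; "tcp_rot": TCP orientation; "wrist_force": force on the tool from outside, world axes, zero at the start; "torque": the same for the moment, N m; "opening": finger opening in m.
Only numpy, scipy, OpenCV 4.12 (cv2) and the standard library are available. Lean on these libraries where they do the work, as an engineer would, in place of code of your own. Each camera call takes 0.05 s, during which the arm holds its last target. There are 200 camera calls.

## Working session

There is one attempt and no reset: what is moved stays moved. The work goes in short steps, Python scripts to look and compute and a tool call to move; the robot and the scene stay as the last step left them, time stands still between calls to the robot, and variables do not carry over. Pictures are saved under pics/ and viewed, about 8 in all and at most 12, crops included, and the job is handed in when it is done.

Besides the shell and the picture viewer there is one more tool, called as name(argument=value, ...), one argument or row to a line, values as JSON. apply_moves: Moves the arm, as the interface text tells. Its arguments: {"type":"object","properties":{"commands":{"type":"array"},"newtons":{"type":"number"}},"required":["commands"]}

```bash
ls; mkdir -p pics; python3 - <<'E'
from workcell import bot, cams
import cv2,pickle
o=bot.get_obs(); print({k:o[k] for k in('time','q','ee_pos','tcp_rot','wrist_force','opening')})
for n in('scene','top'):
    c=cams.camera(n); pickle.dump(c,open(f'{n}.pkl','wb')); cv2.imwrite(f'pics/{n}0.png',c['frame'])
    print(n,c['R'],c['t'],c['camera_matrix'],c['D'])
    for k in('pad_a','stand','bucket','bucket_handle','lamp','carton','hammer','spray_can','grease_jar'):
        print(n,k,[(d['rect'],round(d['confidence'],2)) for d in cams.spot_in(k,n)])
E
```

```text
pics
{'time': 0.0, 'q': array([-6.99011901e+01,  5.01221919e+00,  1.00360732e+01,  9.50986676e+01,
       -1.38857315e-03,  8.99999203e+01]), 'ee_pos': array([ 0.18891076, -0.51627807,  0.20478684]), 'tcp_rot': array([-88.93676809,  89.92517349, 111.16212241]), 'wrist_force': array([-0.45602726,  0.18017957,  0.44232809]), 'opening': 0.08561801859557715}
scene [[ 0.7619468   0.64763734  0.00171855]
 [ 0.48056926 -0.563608   -0.6718625 ]
 [-0.43415465  0.51274936 -0.7406739 ]] [-0.37320152 -0.14831231  1.66573533] [[421.53733086   0.         321.52918737]
 [  0.         421.53733086 198.7744872 ]
 [  0.           0.           1.        ]] [-0.02113243  0.          0.          0.          0.        ]
scene pad_a [([171.6, 298.7, 203.9, 329.9], 0.94), ([253.9, 215.6, 275.4, 242.2], 0.9), ([225.6, 298.2, 259.4, 326.7], 0.64), ([212.7, 240.8, 240.6, 269.4], 0.6)]
scene stand [([303.4, 139.9, 444.3, 307.0], 0.92)]
scene bucket [([301.5, 166.7, 395.6, 231.3], 0.88), ([350.3, 137.3, 415.9, 282.5], 0.58)]
scene bucket_handle [([302.4, 166.7, 404.1, 231.6], 0.72)]
scene lamp [([349.3, 135.9, 4
[... 571 characters left out ...]
 0.        ]
top pad_a [([205.7, 193.6, 220.7, 222.1], 0.68), ([431.3, 242.3, 458.8, 258.6], 0.67), ([336.6, 252.8, 364.5, 271.7], 0.66), ([410.2, 208.4, 425.5, 227.7], 0.58), ([373.6, 257.9, 403.2, 278.5], 0.57)]
top stand [([263.8, 119.1, 353.6, 230.2], 0.58)]
top bucket [([285.5, 161.5, 339.4, 236.3], 0.76)]
top bucket_handle [([285.5, 161.1, 334.9, 231.3], 0.94)]
top lamp [([262.7, 142.7, 353.7, 181.0], 0.74)]
top carton [([230.0, 232.1, 248.0, 258.1], 0.67), ([286.4, 161.0, 338.9, 231.1], 0.49)]
top hammer [([368.5, 144.2, 439.4, 183.8], 0.55)]
top spray_can [([221.8, 162.2, 243.5, 183.5], 0.69)]
top grease_jar [([377.0, 228.4, 398.0, 245.8], 0.54), ([262.2, 119.5, 351.8, 231.3], 0.47)]
```

```bash
python3 - <<'E'
import cv2
a=cv2.imread('pics/top0.png')[90:330,160:480]; cv2.imwrite('pics/topc.png',cv2.resize(a,None,fx=2.5,fy=2.5,interpolation=cv2.INTER_CUBIC))
a=cv2.imread('pics/scene0.png')[110:390,140:480]; cv2.imwrite('pics/scenec.png',cv2.resize(a,None,fx=2.1,fy=2.1,interpolation=cv2.INTER_CUBIC))
E
```

```text
(no output)
```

View pics/topc.png

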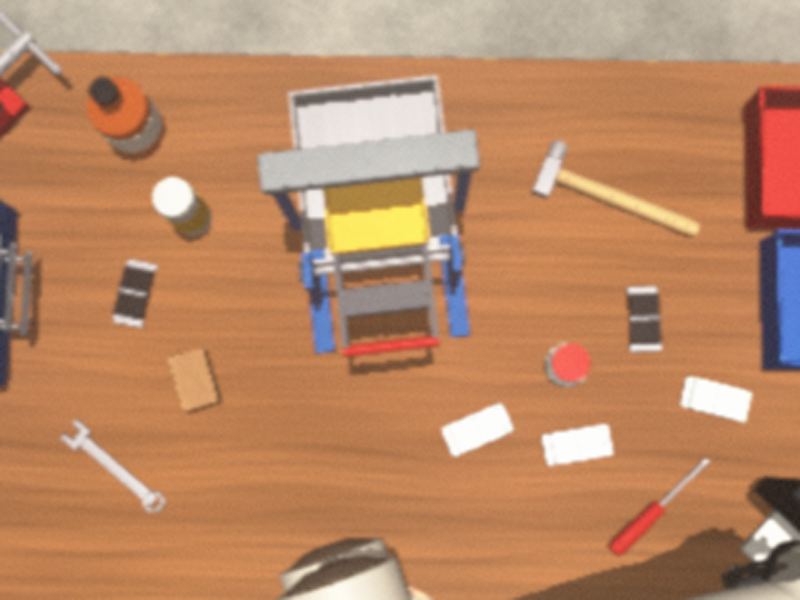

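View pics/scenec.png

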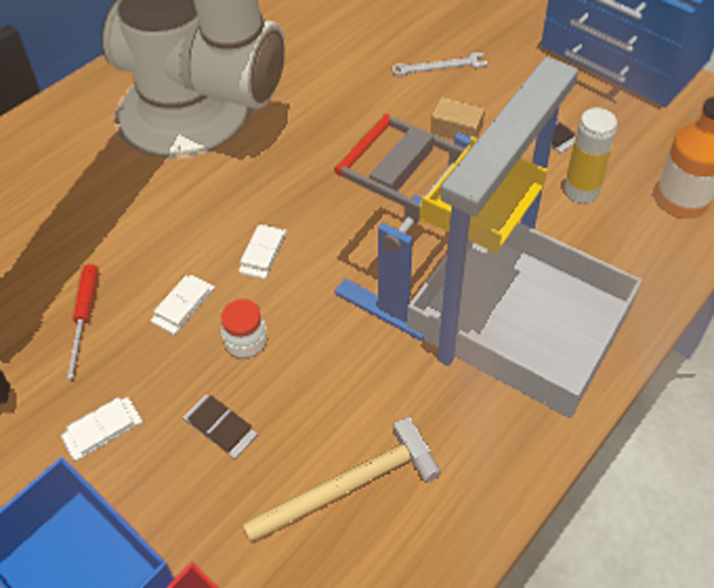

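The top crop shows the two real pads, black on steel, at crop (645,319) and (134,293), plus three white look-alikes at about (477,430), (578,445) and (716,399). The scene crop shows the jar at (243,328), close to the right pad. The bucket is upright under the lamp. Next I'll measure poses.

```bash
cat > h.py <<'E'
import numpy as np, cv2, pickle
def cloud(c):
    "world xyz per pixel"
    h,w=c['depth'].shape; u,v=np.meshgrid(np.arange(w),np.arange(h))
    p=cv2.undistortPoints(np.stack([u,v],-1).reshape(-1,1,2).astype(float),c['camera_matrix'],c['D']).reshape(-1,2)
    z=c['depth'].reshape(-1,1); P=np.hstack([p*z,z]); return ((P-c['t'])@c['R']).reshape(h,w,3)
def ray(c,uv,z):
    "pixel -> world at height z"
    p=cv2.undistortPoints(np.array(uv,float).reshape(-1,1,2),c['camera_matrix'],c['D']).reshape(-1,2)
    d=np.hstack([p,np.ones((len(p),1))])@c['R']; o=-c['R'].T@c['t']; return o+d*((z-o[2])/d[:,2])[:,None]
def rect(P):
    (c,s,a)=cv2.minAreaRect((P[:,:2]*1000).astype(np.float32)); return np.round(c,1),np.round(s,1),round(a,1)
E
python3 - <<'E'
from h import *
t=pickle.load(open('top.pkl','rb')); s=pickle.load(open('scene.pkl','rb'))
for n,c in(('top',t),('scene',s)):
    W=cloud(c); hsv=cv2.cvtColor(c['frame'],cv2.COLOR_BGR2HSV)
    H,S,V=[hsv[...,i].astype(int) for i in range(3)]
    print(n,'depth zero frac',(c['depth']==0).mean(), 'table z',np.median(W[...,2][(H>5)&(H<20)&(S>90)]))
    def comp(m,lab,minpx=25):
        k,L,st,ce=cv2.connectedComponentsWithStats(m.astype(np.uint8))
        for i in range(1,k):
            if st[i,4]>=minpx:
                P=W[L==i]; print(lab,ce[i].round(),st[i,4],'med',np.median(P,0).round(3),'rect',*rect(P))
    z=W[...,2]; ok=(c['depth']>0)&(W[...,0]>.1)&(W[...,0]<1)&(abs(W[...,1])<.6)
    comp(ok&(z>.008)&(z<.03)&(V<110)&(S<140)&(W[...,0]>.3),'black')
    comp(ok&(z>.335)&(z<.4)&(S<70)&(W[...,0]>.4),'lamp')
    comp(ok&(z>.15)&(z<.35)&((H<6)|(H>174))&(S>120)&(W[...,0]>.3),'handle',15)
    comp(ok&(z>.15)&(z<.3)&(H>20)&(H<35)&(S>120)&(W[...,0]>.3),'yellow')
    comp(ok&(z>.03)&(z<.08)&(W[...,0]>.3),'low obstacles')
    comp(ok&(z>.1)&(z<.2)&(W[...,0]>.3),'mid')
E
```

```text
top depth zero frac 0.00411328125 table z -0.00042971442361366274
black [291. 129.] 39 med [0.87  0.104 0.021] rect [870.9  98.6] [  5.1 100.4] 8.3
black [465. 213.] 64 med [ 0.554 -0.575  0.021] rect [ 545.6 -575.8] [168.9   6.5] 0.1
black [214. 202.] 78 med [0.577 0.389 0.017] rect [578.8 389.6] [43.  28.1] 78.4
black [212. 212.] 85 med [0.537 0.397 0.017] rect [537.9 397.9] [46.4 29.8] 80.1
black [417. 211.] 80 med [ 0.554 -0.393  0.016] rect [ 552.9 -392.2] [28.5 43.1] 2.4
black [417. 223.] 87 med [ 0.509 -0.393  0.016] rect [ 510.3 -393.9] [28.5 43.4] 1.9
lamp [307. 154.] 1436 med [0.687 0.018 0.379] rect [689.9  19.1] [ 52.8 278.2] 7.7
handle [316. 228.] 146 med [ 0.466 -0.011  0.226] rect [466.1  -9.6] [ 13.6 127.5] 7.9
yellow [311. 181.] 604 med [0.631 0.01  0.214] rect [628.8  11.6] [ 59.6 136.2] 7.9
low obstacles [170. 110.] 126 med [0.922 0.572 0.074] rect [934.8 554.8] [93.3 84.8] 87.1
low obstacles [304. 128.] 292 med [0.874 0.048 0.059] rect [839.   40.5] [ 91.5 230.3] 8.1
low obstacles [462. 156.] 201 med [ 0.764 -0.556  0.055] rect [ 774.9 -556.8] [204.7  42.2] 10.5
l
[... 4005 characters left out ...]
.594 0.117] rect [836.3 595.3] [22.2 19.6] 46.6
mid [423. 174.] 435 med [0.687 0.289 0.155] rect [682.1 303.4] [61.4 58.8] 82.6
mid [473. 181.] 649 med [0.83  0.377 0.145] rect [827.3 384.1] [89.2 68. ] 15.0
mid [350. 193.] 29 med [0.579 0.032 0.195] rect [581.7  20.8] [ 9.8 85.2] 13.7
mid [395. 206.] 27 med [0.682 0.137 0.115] rect [681.2 139.6] [18.7  6.9] 67.7
mid [334. 216.] 46 med [ 0.598 -0.07   0.195] rect [598.5 -72.2] [20.5 34.2] 20.5
mid [328. 233.] 322 med [ 0.606 -0.108  0.15 ] rect [ 602.9 -109.4] [50.  15.5] 17.0
mid [354. 254.] 169 med [ 0.711 -0.118  0.153] rect [ 710.8 -116.1] [23.4 13.7] 39.4
mid [205. 364.] 28 med [ 0.609 -0.582  0.101] rect [ 611.6 -582.2] [48.6  3.4] 0.2
```

apply_moves(
  commands=[
    [-0.3,-0.444,-0.489,-2.927,1],
    [-0.3,-0.444,-0.489,-2.927,1],
    [-0.3,-0.444,-0.489,-2.927,1],
    [-0.3,-0.444,-0.489,-2.927,1],
    [-0.3,-0.444,-0.489,-2.927,1],
    [-0.3,-0.444,-0.489,-2.927,1],
    [-0.3,-0.444,-0.489,-2.927,1],
    [-0.3,-0.444,-0.489,-2.927,1],
    [-0.3,-0.444,-0.489,-2.927,1],
    [-0.3,-0.444,-0.489,-2.927,1],
    [-0.3,-0.444,-0.489,-2.927,1],
    [-0.3,-0.444,-0.489,-2.927,1],
  ],
)

```text
time: 2.2
ee_pos: [0.4428, -0.0307, 0.4547]
tcp_rot: [46.1, 89.9, -10.3]
wrist_force: [1.0, 0.0, 0.2]
opening: 0.0852
```

```bash
cat >> h.py <<'E'
from scipy.spatial.transform import Rotation as Ro
PSI=np.radians(7.8); AX=np.array([.586,.004,.190]); S=Ro.from_euler('z',PSI).as_matrix()
def st(show=True):
    from workcell import bot
    o=bot.get_obs(); R=Ro.from_euler('xyz',o['tcp_rot'],degrees=True).as_matrix()
    if show: print('t',round(o['time'],2),'q',np.round(o['q'],1),'p',o['ee_pos'].round(4),'\n R',R.round(3).tolist(),'F',o['wrist_force'].round(1),'open',round(o['opening'],4),
      'lean',round(90-np.degrees(np.arcsin(-R[2,0])),1),'heading',np.round(np.degrees(np.arctan2(R[1,0],R[0,0])),1))
    return o,R
def to(p,show=True):
    "tool-axes shift that takes the TCP to world p; also desired roll to level y"
    o,R=st(show); d=R.T@(np.array(p)-o['ee_pos']); print(' ->',np.round(p,4),'shift',d.round(4)); return d
def grasp_to(g,depth=.019):
    o,R=st(False); return to(np.array(g)+R[:,0]*depth)
E
python3 -c "
from h import *
to([.495,.068,.5])"
```

```text
t 2.2 q [ -4.    5.9  41.6 125.6  -0.   52.4] p [ 0.4428 -0.0307  0.4547] 
 R [[0.001, 0.833, 0.553], [-0.0, 0.553, -0.833], [-1.0, 0.001, 0.001]] F [1.  0.  0.2] open 0.0852 lean 0.1 heading -10.3
 -> [0.495 0.068 0.5  ] shift [-0.0453  0.0981 -0.0533]
```

apply_moves(
  commands=[
    [-0.03,0.098,-0.053,-1.12,1],
    [-0.03,0.098,-0.053,-1.12,1],
    [-0.03,0.098,-0.053,-1.12,1],
    [-0.03,0.098,-0.053,-1.12,1],
    [-0.03,0.098,-0.053,-1.12,1],
    [-0.03,0.098,-0.053,-1.12,1],
    [-0.03,0.098,-0.053,-1.12,1],
    [-0.03,0.098,-0.053,-1.12,1],
    [-0.08,0.098,-0.053,-1.12,1],
    [-0.13,0.098,-0.053,-1.12,1],
    [-0.18,0.098,-0.053,-1.12,1],
    [-0.2,0.098,-0.053,-1.12,1],
  ],
)

```text
time: 3.4
ee_pos: [0.4712, 0.0644, 0.4974]
tcp_rot: [-0.3, 86.9, 7.4]
wrist_force: [-0.1, 0.5, -1.0]
opening: 0.0851
```

```bash
python3 -c "
from h import *
st()"
```

```text
t 3.4 q [ 7.800e+00  1.380e+01  5.730e+01  1.305e+02 -0.000e+00  1.000e-01] p [0.4712 0.0644 0.4974] 
 R [[0.054, -0.134, 0.99], [0.007, 0.991, 0.134], [-0.999, -0.0, 0.054]] F [-0.1  0.5 -1. ] open 0.0851 lean 3.1 heading 7.4
```

apply_moves(
  commands=[
    [-0.05,0,0,0,1],
    [-0.1,0,0,0,1],
    [-0.15,0,0,0,1],
    [-0.2,0,0,0,1],
    [-0.25,0,0,0,1],
    [-0.25,0,0,0,1],
  ],
)

```text
time: 4.0
ee_pos: [0.4417, 0.0604, 0.5233]
tcp_rot: [-0.1, 84.0, 7.6]
wrist_force: [-0.1, -0.2, 0.7]
opening: 0.0853
```

```bash
python3 -c "
from h import *
st()"
```

```text
t 4.0 q [ 7.800e+00  9.200e+00  5.570e+01  1.305e+02 -0.000e+00  1.000e-01] p [0.4417 0.0604 0.5233] 
 R [[0.104, -0.134, 0.986], [0.014, 0.991, 0.133], [-0.994, -0.0, 0.105]] F [-0.1 -0.2  0.7] open 0.0853 lean 6.0 heading 7.6
```

apply_moves(
  commands=[
    [-0.5,0,0.3,0,1],
    [-0.5,0,0.3,0,1],
    [-0.5,0,0.3,0,1],
  ],
)

```text
time: 4.3
ee_pos: [0.4797, 0.0654, 0.5345]
tcp_rot: [-0.0, 81.1, 7.7]
wrist_force: [-0.4, 0.6, -0.2]
opening: 0.0851
```

```bash
python3 -c "
from h import *
st()"
```

```text
t 4.3 q [ 7.800e+00  1.420e+01  6.350e+01  1.305e+02 -0.000e+00  1.000e-01] p [0.4797 0.0654 0.5345] 
 R [[0.153, -0.134, 0.979], [0.021, 0.991, 0.132], [-0.988, -0.0, 0.154]] F [-0.4  0.6 -0.2] open 0.0851 lean 8.9 heading 7.7
```

apply_moves(
  commands=[
    [-0.5,0,0,0,1],
    [-0.5,0,0,0,1],
    [-0.5,0,0,0,1],
  ],
)

```text
time: 4.6
ee_pos: [0.4425, 0.0604, 0.5608]
tcp_rot: [0.0, 78.4, 7.7]
wrist_force: [-0.2, 0.6, 0.3]
opening: 0.0853
```

apply_moves(
  commands=[
    [-0.5,0,0.2,0,1],
    [-0.5,0,0.2,0,1],
    [-0.5,0,0.2,0,1],
  ],
)

```text
time: 4.9
ee_pos: [0.4519, 0.0616, 0.578]
tcp_rot: [0.0, 75.6, 7.7]
wrist_force: [-0.1, -0.2, -0.2]
opening: 0.0857
```

apply_moves(
  commands=[
    [-0.5,0,0,0,1],
    [-0.5,0,0,0,1],
    [-0.5,0,0,0,1],
  ],
)

```text
time: 5.2
ee_pos: [0.4103, 0.0559, 0.6013]
tcp_rot: [0.0, 72.9, 7.7]
wrist_force: [0.1, 0.7, 1.6]
opening: 0.0853
```

apply_moves(
  commands=[
    [-0.5,0,0.2,0,1],
    [-0.5,0,0.2,0,1],
  ],
)

```text
time: 5.4
ee_pos: [0.4142, 0.0564, 0.6191]
tcp_rot: [0.0, 70.1, 7.7]
wrist_force: [0.3, -0.9, -0.2]
opening: 0.0853
```

```bash
python3 -c "
from h import *
st()"
```

```text
t 5.4 q [ 7.800e+00  5.200e+00  6.550e+01  1.305e+02 -0.000e+00  1.000e-01] p [0.4142 0.0564 0.6191] 
 R [[0.337, -0.134, 0.932], [0.046, 0.991, 0.126], [-0.94, 0.0, 0.34]] F [ 0.3 -0.9 -0.2] open 0.0853 lean 19.9 heading 7.7
```

Works: about 2.8° per 2 rows. Four or five more.

apply_moves(
  commands=[
    [-0.5,0,0.1,0,1],
    [-0.5,0,0.1,0,1],
  ],
)

```text
time: 5.6
ee_pos: [0.3977, 0.0542, 0.6381]
tcp_rot: [0.0, 67.4, 7.7]
wrist_force: [-0.8, 0.0, -0.1]
opening: 0.0859
```

apply_moves(
  commands=[
    [-0.5,0,0.1,0,1],
    [-0.5,0,0.1,0,1],
  ],
)

```text
time: 5.8
ee_pos: [0.3786, 0.0515, 0.6574]
tcp_rot: [0.0, 64.6, 7.7]
wrist_force: [-0.5, -0.2, 1.0]
opening: 0.0851
```

apply_moves(
  commands=[
    [-0.5,0,0.1,0,1],
    [-0.5,0,0.1,0,1],
  ],
)

```text
time: 6.0
ee_pos: [0.3584, 0.0488, 0.6758]
tcp_rot: [0.0, 61.7, 7.7]
wrist_force: [-0.2, -1.0, 0.5]
opening: 0.0858
```

apply_moves(
  commands=[
    [-0.5,0,0.1,0,1],
    [-0.5,0,0.1,0,1],
  ],
)

```text
time: 6.2
ee_pos: [0.3368, 0.0458, 0.6932]
tcp_rot: [0.0, 58.9, 7.7]
wrist_force: [-0.5, -1.0, 1.1]
opening: 0.0855
```

```bash
python3 -c "
from h import *
st()"
```

```text
t 6.2 q [ 7.800e+00 -3.400e+00  6.820e+01  1.305e+02 -0.000e+00  1.000e-01] p [0.3368 0.0458 0.6932] 
 R [[0.511, -0.134, 0.849], [0.07, 0.991, 0.115], [-0.856, 0.0, 0.516]] F [-0.5 -1.   1.1] open 0.0855 lean 31.1 heading 7.7
```

```bash
python3 -c "
from h import *
to([.52,-.397,.10]);"
```

```text
t 6.2 q [ 7.800e+00 -3.400e+00  6.820e+01  1.305e+02 -0.000e+00  1.000e-01] p [0.3368 0.0458 0.6932] 
 R [[0.511, -0.134, 0.849], [0.07, 0.991, 0.115], [-0.856, 0.0, 0.516]] F [-0.5 -1.   1.1] open 0.0855 lean 31.1 heading 7.7
 -> [ 0.52  -0.397  0.1  ] shift [ 0.571  -0.4636 -0.2014]
```

apply_moves(
  commands=[
    [0.571,-0.464,-0.201,0,1],
    [0.571,-0.464,-0.201,0,1],
    [0.571,-0.464,-0.201,0,1],
    [0.571,-0.464,-0.201,0,1],
    [0.571,-0.464,-0.201,0,1],
    [0.571,-0.464,-0.201,0,1],
    [0.571,-0.464,-0.201,0,1],
    [0.571,-0.464,-0.201,0,1],
    [0.571,-0.464,-0.201,0,1],
    [0.571,-0.464,-0.201,0,1],
    [0.571,-0.464,-0.201,0,1],
    [0.571,-0.464,-0.201,0,1],
  ],
)

```text
time: 7.4
ee_pos: [0.4708, -0.2766, 0.2619]
tcp_rot: [-0.0, 58.9, 7.7]
wrist_force: [0.7, -0.4, 0.8]
opening: 0.0856
```

```bash
python3 -c "
from h import *
to([.52,-.397,.10]);"
```

```text
t 7.4 q [-43.7 -17.9 -10.4  76.9  23.8 -47. ] p [ 0.4708 -0.2766  0.2619] 
 R [[0.512, -0.134, 0.849], [0.069, 0.991, 0.114], [-0.856, -0.0, 0.516]] F [ 0.7 -0.4  0.8] open 0.0856 lean 31.1 heading 7.7
 -> [ 0.52  -0.397  0.1  ] shift [ 0.1555 -0.1259 -0.0557]
```

apply_moves(
  commands=[
    [0.08,-0.126,-0.04,0,1],
    [0.08,-0.126,-0.04,0,1],
    [0.155,-0.126,-0.056,0,1],
    [0.155,-0.126,-0.056,0,1],
    [0.155,-0.126,-0.056,0,1],
    [0.155,-0.126,-0.056,0,1],
  ],
)

```text
time: 8.0
ee_pos: [0.5182, -0.3961, 0.0958]
tcp_rot: [0.6, 59.1, 8.2]
wrist_force: [0.1, -0.5, 0.1]
opening: 0.0855
```

```bash
python3 - <<'E'
from h import *
from workcell import cams
to([.533,-.397,.02]); to([.533,-.397,.003],False)
a=[]
for n,r in(('top',(150,260,360,480)),('scene',(260,360,170,300))):
    c=cams.camera(n); W=cloud(c); hsv=cv2.cvtColor(c['frame'],cv2.COLOR_BGR2HSV).astype(int)
    a.append(cv2.resize(c['frame'][r[0]:r[1],r[2]:r[3]],(390,330),interpolation=cv2.INTER_CUBIC))
cv2.imwrite('pics/hov.png',np.hstack(a))
E
```

```text
t 8.0 q [-49.3  -0.8 -13.6  59.3  25.6 -52.8] p [ 0.5182 -0.3961  0.0958] 
 R [[0.508, -0.133, 0.851], [0.073, 0.991, 0.112], [-0.858, 0.005, 0.513]] F [ 0.1 -0.5  0.1] open 0.0855 lean 30.9 heading 8.2
 -> [ 0.533 -0.397  0.02 ] shift [ 0.0725 -0.0032 -0.0264]
 -> [ 0.533 -0.397  0.003] shift [ 0.0871 -0.0033 -0.0352]
```

View pics/hov.png

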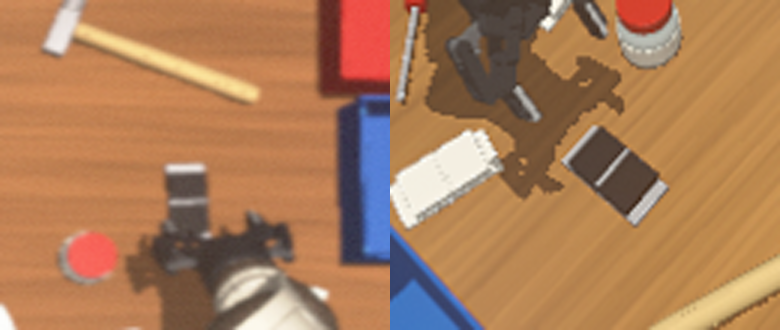

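The left panel shows the open fingers at about (165,250) and (270,235), just behind the pad at (187,200). They look off to the right, so I'll check for parallax numerically.

```bash
python3 - <<'E'
from h import *
from workcell import cams
o,R=st(False)
for n in('top','scene'):
    c=cams.camera(n); W=cloud(c)
    T=(W-o['ee_pos'])@R   # tool coords
    m=(c['depth']>0)&(W[...,2]>.05)&(T[...,0]>-.06)&(abs(T[...,1])<.09)&(abs(T[...,2])<.04)
    P=T[m]
    for s in(-1,1):
        Q=P[P[:,1]*s>.02]; 
        if len(Q): print(n,s,len(Q),'x max',Q[:,0].max().round(3),'y range',np.percentile(Q[:,1],[5,50,95]).round(3),'z',np.percentile(Q[:,2],[5,50,95]).round(3))
    hsv=cv2.cvtColor(c['frame'],cv2.COLOR_BGR2HSV).astype(int)
    m=(abs(W[...,0]-.535)<.08)&(abs(W[...,1]+.4)<.06)&(W[...,2]>.009)&(W[...,2]<.03)&(hsv[...,2]<110)&(hsv[...,1]<140)
    print('pad',rect(W[m]),m.sum())
E
```

```text
top -1 11 x max -0.036 y range [-0.049 -0.04  -0.037] z [-0.003  0.009  0.012]
top 1 12 x max -0.042 y range [0.049 0.053 0.06 ] z [0.003 0.008 0.011]
pad (array([ 524.5, -394.3]), array([83.6, 44.1]), 5.3) 161
scene -1 38 x max -0.039 y range [-0.058 -0.05  -0.045] z [-0.002  0.008  0.012]
scene 1 40 x max -0.04 y range [0.041 0.043 0.054] z [-0.007  0.007  0.014]
pad (array([ 535., -400.]), array([78.4, 47.2]), 2.7) 378
```

apply_moves(
  commands=[
    [0.0725,-0.003,-0.026,0,1],
    [0.0725,-0.003,-0.026,0,1],
    [0.0725,-0.003,-0.026,0,1],
    [0.085,-0.003,-0.034,0,1],
    [0.085,-0.003,-0.034,0,1],
  ],
)

```text
time: 8.7
ee_pos: [0.5349, -0.3987, 0.0128]
tcp_rot: [-0.3, 58.8, 7.4]
wrist_force: [-0.6, 0.7, 0.6]
opening: 0.0855
```

```bash
python3 - <<'E'
from h import *
from workcell import cams
to([.533,-.397,.003])
c=cams.camera('scene'); o,R=st(False)
im=cv2.resize(c['frame'][240:340,170:290],None,fx=6,fy=6,interpolation=cv2.INTER_CUBIC)
for d in([0,0,0],[-.013,.0425,0],[-.013,-.0425,0],[-.04,.0425,0],[-.04,-.0425,0]):
    p=o['ee_pos']+R@np.array(d); uv=cv2.projectPoints(p[None],cv2.Rodrigues(c['R'])[0],c['t'],c['camera_matrix'],c['D'])[0].ravel()
    cv2.circle(im,tuple(int(v) for v in (uv-[170,240])*6+3),4,(0,255,0),1)
cv2.imwrite('pics/low.png',im)
E
```

```text
t 8.7 q [-48.2   3.1 -19.3  48.7  25.3 -51.6] p [ 0.5349 -0.3987  0.0128] 
 R [[0.514, -0.134, 0.847], [0.067, 0.991, 0.116], [-0.855, -0.003, 0.518]] F [-0.6  0.7  0.6] open 0.0855 lean 31.2 heading 7.4
 -> [ 0.533 -0.397  0.003] shift [ 0.0075  0.002  -0.0065]
```

View pics/low.png

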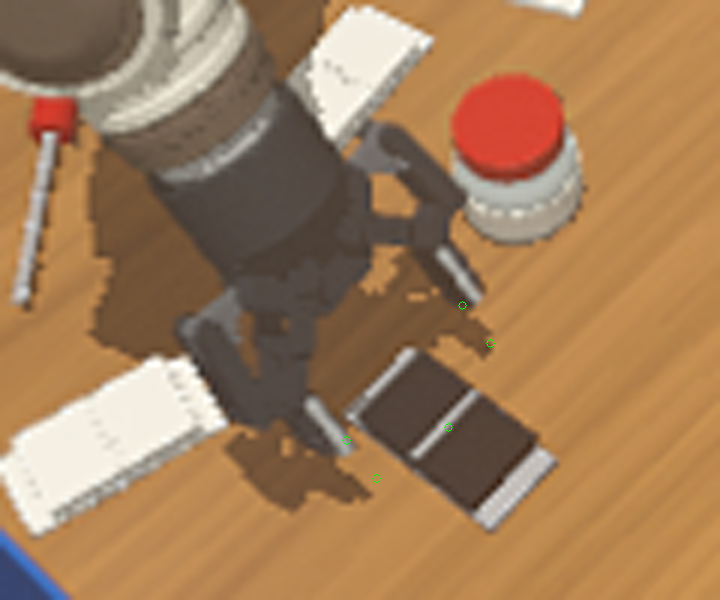

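The tips actually sit about 35 mm behind the reported TCP, where I expected 13. I'll close the fingers here, in free air above the pad, to calibrate.

apply_moves(
  commands=[
    [-0.01,0,0,0,0.1],
    [-0.01,0,0,0,0.1],
    [-0.01,0,0,0,0.1],
    [-0.01,0,0,0,0.1],
    [-0.01,0,0,0,0.1],
  ],
  newtons=40,
)

```text
time: 9.25
ee_pos: [0.53, -0.3995, 0.022]
tcp_rot: [-0.4, 58.8, 7.4]
wrist_force: [-0.0, 0.5, 0.3]
opening: 0.047
```

```bash
python3 - <<'E'
from h import *
from workcell import cams
a=[]
for n,r in(('scene',(230,340,170,290)),('top',(190,260,380,450))):
    c=cams.camera(n); o,R=st(n=='top')
    f=330/(r[1]-r[0]);im=cv2.resize(c['frame'][r[0]:r[1],r[2]:r[3]],None,fx=f,fy=f,interpolation=cv2.INTER_CUBIC)
    h=o['opening']/2
    for d in([0,0,0],[-.01,h,0],[-.01,-h,0],[-.03,h,0],[-.03,-h,0]):
        p=o['ee_pos']+R@np.array(d); uv=cv2.projectPoints(p[None],cv2.Rodrigues(c['R'])[0],c['t'],c['camera_matrix'],c['D'])[0].ravel()
        cv2.circle(im,tuple(int(v) for v in (uv-[r[2],r[0]])*f+f/2),3,(0,255,0),1)
    a.append(im)
cv2.imwrite('pics/half.png',np.hstack(a))
E
```

```text
t 9.35 q [-48.6   2.4 -19.   49.9  25.5 -52.1] p [ 0.5299 -0.3995  0.0218] 
 R [[0.514, -0.134, 0.847], [0.067, 0.991, 0.116], [-0.855, -0.003, 0.518]] F [ 0.   0.5 -0. ] open 0.0471 lean 31.2 heading 7.4
```

View pics/half.png

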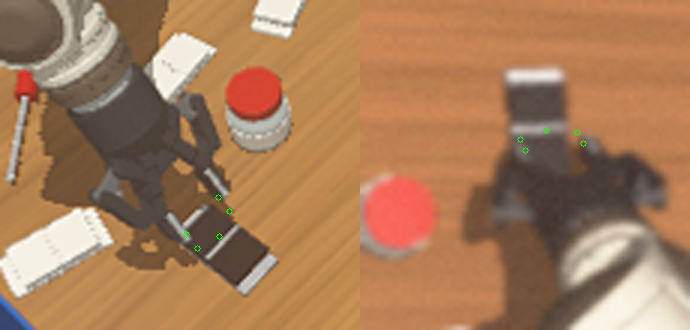

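Both views agree with about 20 mm extra setback: at 47 mm opening the tips sit about 25 mm behind the reported TCP. I'll reopen partway and descend gradually, watching the force.

```bash
python3 -c "
from h import *
to([.545,-.395,-.006]);to([.548,-.395,-.014],False)"
```

```text
t 9.35 q [-48.6   2.4 -19.   49.9  25.5 -52.1] p [ 0.5299 -0.3995  0.0218] 
 R [[0.514, -0.134, 0.847], [0.067, 0.991, 0.116], [-0.855, -0.003, 0.518]] F [ 0.   0.5 -0. ] open 0.0471 lean 31.2 heading 7.4
 -> [ 0.545 -0.395 -0.006] shift [ 0.0318  0.0025 -0.0011]
 -> [ 0.548 -0.395 -0.014] shift [ 0.0402  0.0022 -0.0027]
```

apply_moves(
  commands=[
    [0,0.002,0,0,0.5],
    [0,0.002,0,0,0.5],
    [0,0.002,0,0,0.5],
    [0.015,0.002,0,0,0.5],
    [0.025,0.002,-0.001,0,0.5],
    [0.032,0.002,-0.001,0,0.5],
    [0.035,0.002,-0.002,0,0.5],
    [0.035,0.002,-0.002,0,0.5],
  ],
)

```text
time: 10.15
ee_pos: [0.5458, -0.3951, -0.0098]
tcp_rot: [-0.3, 58.8, 7.5]
wrist_force: [0.4, -0.1, 0.5]
opening: 0.064
```

apply_moves(
  commands=[
    [0.005,0,0,0,0.5],
    [0.006,0,0,0,0.5],
  ],
)

```text
time: 10.35
ee_pos: [0.549, -0.3946, -0.0152]
tcp_rot: [-0.2, 58.8, 7.5]
wrist_force: [-0.3, -0.1, -0.6]
opening: 0.064
```

No contact yet. I'll take small steps while closing.

apply_moves(
  commands=[
    [0.003,0,0,0,0.5],
    [0.003,0,0,0,0.5],
    [0.003,0,0,0,-0.4],
    [0.003,0,0,0,-0.4],
    [0.003,0,0,0,-0.4],
    [0.003,0,0,0,-0.4],
    [0.003,0,0,0,-0.4],
    [0.003,0,0,0,-0.4],
  ],
  newtons=70,
)

```text
time: 11.15
ee_pos: [0.5507, -0.3948, -0.0169]
tcp_rot: [-0.4, 58.8, 7.4]
wrist_force: [-3.1, 0.0, 5.4]
opening: 0.0443
```

```bash
python3 - <<'E'
from h import *
from workcell import cams
a=[]
for n,r in(('scene',(250,330,190,290)),('top',(190,260,380,450))):
    c=cams.camera(n); o,R=st(n=='top')
    f=360/(r[1]-r[0]);im=cv2.resize(c['frame'][r[0]:r[1],r[2]:r[3]],None,fx=f,fy=f,interpolation=cv2.INTER_CUBIC)
    a.append(im[:,:440])
cv2.imwrite('pics/grip.png',np.hstack(a))
E
```

```text
t 11.25 q [-46.7   5.4 -20.4  44.6  24.8 -50.1] p [ 0.5507 -0.3948 -0.0169] 
 R [[0.514, -0.134, 0.847], [0.067, 0.991, 0.116], [-0.855, -0.003, 0.518]] F [-3.7  0.2  6. ] open 0.0444 lean 31.2 heading 7.4
```

View pics/grip.png

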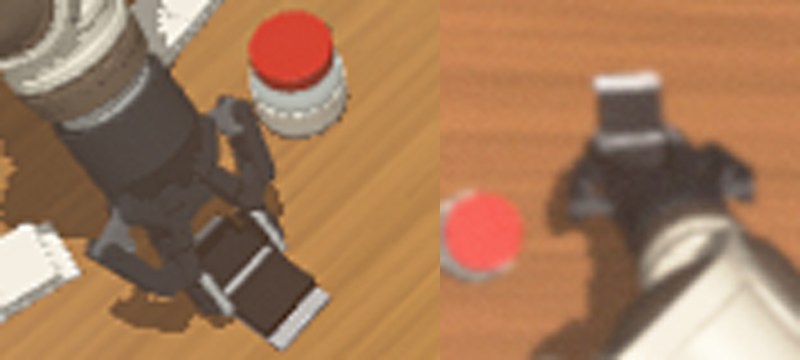

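The pad is gripped: opening is 44 mm, the fingertips just touch the table at 6 N, and the steel front end shows at left crop (300,320). Now I'll measure the pad in the tool frame and lift.

```bash
sed -i 's/AX=np.array.*/AX=np.array([.5865,.003,.190]); S=Ro.from_euler("z",PSI).as_matrix()/' h.py; python3 - <<'E'
from h import *
from workcell import cams
for n in('scene','top'):
    c=cams.camera(n);W=cloud(c); g=cv2.cvtColor(c['frame'],cv2.COLOR_BGR2HSV).astype(int)
    m=(abs(W[...,0]-.575)<.04)&(abs(W[...,1]+.39)<.05)&(W[...,2]>.002)&(W[...,2]<.03)&((g[...,1]<60)|(g[...,2]<110))
    P=W[m]; print(n,m.sum(),'rect',rect(P)); h=np.array([np.cos(PSI),np.sin(PSI)]); s=P[:,:2]@h
    f=P[s>np.percentile(s,98)]; print(' front s',np.percentile(s,[97,99,100]).round(4),'mid y',np.median(f[:,:2],0).round(4))
o,R=st(); print('tcp s',o['ee_pos'][:2]@h, 'v',o['ee_pos'][:2]@[-h[1],h[0]])
to(o['ee_pos']+[-.13,.10,.34])
E
```

```text
scene 314 rect (array([ 560.2, -401.8]), array([50.7, 64.8]), 1.4)
 front s [0.5238 0.5252 0.527 ] mid y [ 0.5827 -0.3842]
top 125 rect (array([ 556.9, -391.8]), array([47.7, 49.5]), 6.4)
 front s [0.5215 0.5222 0.5229] mid y [ 0.5787 -0.3749]
t 11.35 q [-46.7   5.4 -20.4  44.6  24.8 -50.1] p [ 0.5507 -0.3949 -0.0169] 
 R [[0.514, -0.134, 0.847], [0.067, 0.991, 0.116], [-0.855, -0.003, 0.518]] F [-3.   0.7  5.5] open 0.0447 lean 31.2 heading 7.4
tcp s 0.4920448241889659 v -0.4659590868633835
t 11.35 q [-46.7   5.4 -20.4  44.6  24.8 -50.1] p [ 0.5507 -0.3949 -0.0169] 
 R [[0.514, -0.134, 0.847], [0.067, 0.991, 0.116], [-0.855, -0.003, 0.518]] F [-3.   0.7  5.5] open 0.0447 lean 31.2 heading 7.4
 -> [ 0.4207 -0.2949  0.3231] shift [-0.3509  0.1154  0.0777]
```

apply_moves(
  commands=[
    [-0.034,0,0.02,0,-0.4],
    [-0.07,0,0.04,0,-0.4],
    [-0.15,0.03,0.06,0,-0.4],
    [-0.25,0.08,0.07,0,-0.4],
    [-0.351,0.115,0.078,0,-0.4],
    [-0.351,0.115,0.078,0,-0.4],
    [-0.351,0.115,0.078,0,-0.4],
    [-0.351,0.115,0.078,0,-0.4],
    [-0.351,0.115,0.078,0,-0.4],
    [-0.351,0.115,0.078,0,-0.4],
  ],
  newtons=80,
)

```text
time: 12.35
ee_pos: [0.4208, -0.2954, 0.3246]
tcp_rot: [-0.6, 58.7, 7.1]
wrist_force: [0.2, -0.9, -3.1]
opening: 0.044
```

```bash
python3 - <<'E'
from h import *
# stand-frame waypoint: pad centre behind bucket, then over floor
def tcp(cx,bot): return AX*[1,1,0]+S@np.array([cx+.019,0,0])+[0,0,bot-.017]
to(tcp(-.09,.30))
E
```

```text
t 12.35 q [-50.4 -17.7  -3.   86.7  26.  -54. ] p [ 0.4208 -0.2954  0.3246] 
 R [[0.515, -0.133, 0.847], [0.065, 0.991, 0.117], [-0.855, -0.006, 0.519]] F [ 0.2 -0.9 -3.1] open 0.044 lean 31.3 heading 7.1
 -> [ 0.5162 -0.0066  0.283 ] shift [0.1034 0.2737 0.0929]
```

apply_moves(
  commands=[
    [0.0,0.05,0.0,0,-0.4],
    [0.0,0.1,0.0,0,-0.4],
    [0.03,0.15,0.02,0,-0.4],
    [0.05,0.2,0.05,0,-0.4],
    [0.103,0.274,0.093,0,-0.4],
    [0.103,0.274,0.093,0,-0.4],
    [0.103,0.274,0.093,0,-0.4],
    [0.103,0.274,0.093,0,-0.4],
    [0.103,0.274,0.093,0,-0.4],
  ],
)

```text
time: 13.25
ee_pos: [0.5158, -0.0055, 0.2804]
tcp_rot: [-0.5, 59.0, 7.3]
wrist_force: [-0.2, -0.7, -2.4]
opening: 0.0445
```

```bash
python3 - <<'E'
from h import *
from workcell import cams
def tcp(cx,bot): return AX*[1,1,0]+S@np.array([cx+.019,0,0])+[0,0,bot-.017]
o,R=st(); 
for n in('scene','top'):
    c=cams.camera(n);W=cloud(c);cv2.imwrite(f'pics/m_{n}.png',c['frame']); g=cv2.cvtColor(c['frame'],cv2.COLOR_BGR2HSV).astype(int)
    T=(W-o['ee_pos'])@S   # stand-aligned, relative to TCP
    m=(c['depth']>0)&(abs(T[...,0]-.01)<.05)&(abs(T[...,1])<.04)&(T[...,2]>.0)&(T[...,2]<.05)&(T[...,0]>-.01)
    P=T[m]; print(n,len(P),'s',np.percentile(P[:,0],[50,97,100]).round(3),'y',np.percentile(P[:,1],[2,50,98]).round(3),'z',np.percentile(P[:,2],[2,50,98]).round(3))
    A=np.c_[P[:,0],np.ones(len(P))]; Q=P[P[:,2]>.015]; A=np.c_[Q[:,0],Q[:,1],np.ones(len(Q))]; print(' plane',np.linalg.lstsq(A,Q[:,2],rcond=None)[0].round(3))
to(tcp(.0775,.262),False);to(tcp(.0775,.222),False)
E
```

```text
t 13.25 q [ -4.2 -30.6 -17.9  72.2   5.9 -10.4] p [ 0.5158 -0.0055  0.2804] 
 R [[0.511, -0.135, 0.849], [0.066, 0.991, 0.118], [-0.857, -0.005, 0.516]] F [-0.2 -0.7 -2.4] open 0.0445 lean 31.0 heading 7.3
scene 248 s [0.013 0.032 0.035] y [-0.027 -0.008  0.02 ] z [0.018 0.031 0.037]
 plane [-0.25   0.09   0.033]
top 185 s [0.01  0.031 0.033] y [-0.02   0.002  0.024] z [0.02  0.033 0.042]
 plane [-0.253  0.026  0.035]
 -> [0.6821 0.0161 0.245 ] shift [0.1186 0.0009 0.1244]
 -> [0.6821 0.0161 0.205 ] shift [0.1529 0.0011 0.1037]
```

apply_moves(
  commands=[
    [0.02,0,0.03,0,-0.4],
    [0.05,0.001,0.06,0,-0.4],
    [0.08,0.001,0.09,0,-0.4],
    [0.11,0.001,0.12,0,-0.4],
    [0.118,0.001,0.124,0,-0.4],
    [0.118,0.001,0.124,0,-0.4],
    [0.118,0.001,0.124,0,-0.4],
    [0.118,0.001,0.124,0,-0.4],
  ],
)

```text
time: 14.15
ee_pos: [0.6809, 0.0153, 0.2468]
tcp_rot: [-0.6, 58.7, 7.0]
wrist_force: [0.1, -0.7, -2.7]
opening: 0.0443
```

```bash
python3 - <<'E'
from h import *
from workcell import cams
def tcp(cx,bot): return AX*[1,1,0]+S@np.array([cx+.019,0,0])+[0,0,bot-.017]
to(tcp(.0775,.228));to(tcp(.0775,.222),False)
a=[]
for n,r in(('scene',(130,260,300,430)),('top',(130,240,255,365))):
    c=cams.camera(n); f=390/(r[1]-r[0]); a.append(cv2.resize(c['frame'][r[0]:r[1],r[2]:r[3]],(390,390),interpolation=cv2.INTER_CUBIC))
cv2.imwrite('pics/in.png',np.hstack(a))
E
```

```text
t 14.15 q [-0.5 -9.6 -6.8 61.8  3.9 -7.1] p [0.6809 0.0153 0.2468] 
 R [[0.515, -0.132, 0.847], [0.064, 0.991, 0.115], [-0.855, -0.006, 0.519]] F [ 0.1 -0.7 -2.7] open 0.0443 lean 31.3 heading 7.0
 -> [0.6821 0.0161 0.211 ] shift [ 0.0313  0.0008 -0.0175]
 -> [0.6821 0.0161 0.205 ] shift [ 0.0364  0.0008 -0.0206]
```

View pics/in.png

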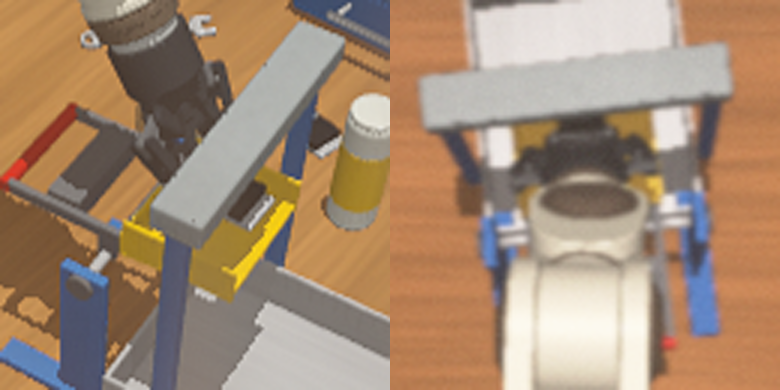

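The pad is inside the bucket between its walls, with its front end showing at (260,205), and clear of the lamp. Descending gently.

apply_moves(
  commands=[
    [0.01,0.001,-0.006,0,-0.4],
    [0.02,0.001,-0.012,0,-0.4],
    [0.028,0.001,-0.016,0,-0.4],
    [0.031,0.001,-0.017,0,-0.4],
    [0.031,0.001,-0.017,0,-0.4],
  ],
)

```text
time: 14.75
ee_pos: [0.6821, 0.0167, 0.2103]
tcp_rot: [-0.6, 58.8, 7.1]
wrist_force: [0.1, -0.4, -2.9]
opening: 0.0442
```

apply_moves(
  commands=[
    [0.002,0,-0.001,0,-0.4],
    [0.003,0,-0.002,0,-0.4],
    [0.003,0,-0.002,0,-0.4],
  ],
)

```text
time: 15.05
ee_pos: [0.6819, 0.0167, 0.2067]
tcp_rot: [-0.6, 58.8, 7.1]
wrist_force: [-0.5, -0.5, -3.1]
opening: 0.0438
```

apply_moves(
  commands=[
    [0.002,0,-0.001,0,-0.4],
    [0.002,0,-0.001,0,-0.4],
  ],
)

```text
time: 15.25
ee_pos: [0.6822, 0.0167, 0.2043]
tcp_rot: [-0.6, 58.8, 7.1]
wrist_force: [0.1, 0.6, -2.3]
opening: 0.0439
```

apply_moves(
  commands=[
    [0.002,0,-0.001,0,-0.4],
    [0.002,0,-0.001,0,-0.4],
  ],
)

```text
time: 15.45
ee_pos: [0.6826, 0.0167, 0.2024]
tcp_rot: [-0.6, 58.7, 7.1]
wrist_force: [-0.3, 0.1, -0.0]
opening: 0.044
```

apply_moves(
  commands=[
    [0.002,0,-0.001,0,-0.4],
    [0.002,0,-0.001,0,-0.4],
  ],
)

```text
time: 15.65
ee_pos: [0.6831, 0.0168, 0.2004]
tcp_rot: [-0.6, 58.7, 7.1]
wrist_force: [0.4, -0.1, 0.9]
opening: 0.0435
```

Contact. Release partway and retreat along the tool axis.

apply_moves(
  commands=[
    [0,0,0,0,0.45],
    [0,0,0,0,0.45],
    [0,0,0,0,0.45],
    [0,0,0,0,0.45],
    [-0.015,0,0,0,0.45],
    [-0.03,0,0,0,0.45],
    [-0.05,0,0,0,0.45],
    [-0.08,0,0,0,0.45],
    [-0.13,0,0,0,0.45],
    [-0.17,0,0,0,0.45],
    [-0.17,0,0,0,0.45],
  ],
)

```text
time: 16.75
ee_pos: [0.5944, 0.0056, 0.3553]
tcp_rot: [-0.8, 58.0, 6.9]
wrist_force: [1.2, 1.2, 1.0]
opening: 0.0619
```

```bash
python3 - <<'E'
from h import *
from workcell import cams
o,R=st()
a=[]
for n,r in(('scene',(130,260,300,430)),('top',(130,240,255,365))):
    c=cams.camera(n); f=390/(r[1]-r[0]); a.append(cv2.resize(c['frame'][r[0]:r[1],r[2]:r[3]],(390,390),interpolation=cv2.INTER_CUBIC))
    W=cloud(c);g=cv2.cvtColor(c['frame'],cv2.COLOR_BGR2HSV).astype(int)
    T=(W-AX)@S
    for lab,m in(('dark',(g[...,2]<100)&(g[...,1]<140)),('yel',(g[...,0]>20)&(g[...,0]<35)&(g[...,1]>120))):
        m=m&(c['depth']>0)&(T[...,0]>.01)&(T[...,0]<.15)&(abs(T[...,1])<.075)&(T[...,2]>0)&(T[...,2]<.08)
        P=T[m]
        if len(P): print(n,lab,len(P),'x',np.percentile(P[:,0],[2,50,98]).round(3),'y',np.percentile(P[:,1],[2,50,98]).round(3),'z',np.percentile(P[:,2],[2,50,98]).round(3))
    m=((g[...,0]<6)|(g[...,0]>174))&(g[...,1]>120)&(T[...,2]>-.05)&(T[...,2]<.2)&(abs(T[...,0])<.2); print(' handle',np.median(T[m],0).round(3),m.sum())
to([.5,.0,.45],False)
cv2.imwrite('pics/out.png',np.hstack(a))
E
```

```text
t 16.75 q [ -1.9 -18.2  -1.6  74.9   4.6  -8.3] p [0.5944 0.0056 0.3553] 
 R [[0.526, -0.132, 0.84], [0.064, 0.991, 0.116], [-0.848, -0.007, 0.529]] F [1.2 1.2 1. ] open 0.0619 lean 32.0 heading 6.9
scene dark 153 x [0.089 0.105 0.118] y [-0.026 -0.006  0.019] z [0.035 0.045 0.05 ]
scene yel 704 x [0.017 0.101 0.135] y [-0.072 -0.026  0.066] z [0.021 0.034 0.063]
 handle [0.165 1.219 0.156] 371
top dark 192 x [0.043 0.076 0.104] y [-0.016  0.004  0.022] z [0.033 0.043 0.053]
top yel 416 x [0.016 0.044 0.069] y [-0.064 -0.014  0.069] z [0.014 0.024 0.063]
 handle [-0.123 -0.052  0.037] 22
 -> [0.5  0.   0.45] shift [-0.1362  0.0062 -0.0279]
```

View pics/out.png

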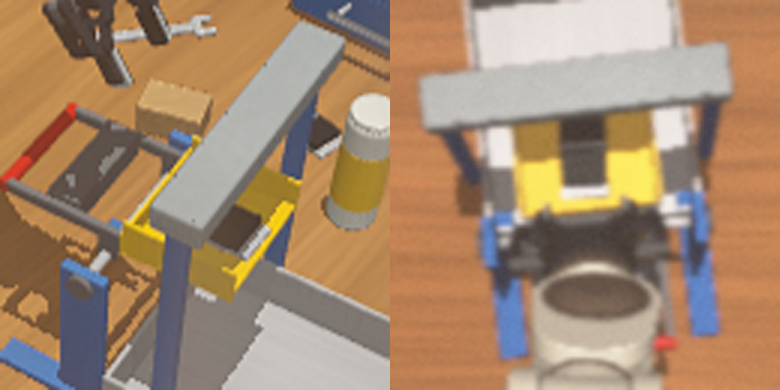

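Pad 1 lies in the bucket, still upright: dark lining at (585,155), handle back at its place, rear gap about 10 mm. Next is the left pad.

apply_moves(
  commands=[
    [-0.05,0.006,-0.01,0,0.7],
    [-0.1,0.006,-0.02,0,0.7],
    [-0.136,0.03,-0.028,0,0.7],
    [-0.136,0.08,-0.028,0,0.7],
    [-0.136,0.13,-0.028,0,0.7],
    [-0.136,0.18,-0.028,0,0.7],
    [-0.136,0.23,-0.028,0,0.7],
    [-0.136,0.28,-0.028,0,0.7],
    [-0.136,0.33,-0.028,0,0.7],
    [-0.13,0.38,-0.02,0,0.7],
    [-0.13,0.39,-0.02,0,0.7],
    [-0.13,0.39,-0.02,0,0.7],
  ],
)

```text
time: 18.05
ee_pos: [0.4589, 0.3838, 0.4435]
tcp_rot: [-1.0, 58.7, 6.8]
wrist_force: [0.2, -0.1, 0.1]
opening: 0.0725
```

```bash
python3 - <<'E'
from h import *
to([.525,.390,.10]); to([.567,.391,.03],False)
E
```

```text
t 18.05 q [ 50.7  -4.9  21.5  92.6 -21.1  38.3] p [0.4589 0.3838 0.4435] 
 R [[0.516, -0.135, 0.846], [0.062, 0.991, 0.12], [-0.854, -0.009, 0.52]] F [ 0.2 -0.1  0.1] open 0.0725 lean 31.3 heading 6.8
 -> [0.525 0.39  0.1  ] shift [ 0.3279  0.0005 -0.1219]
 -> [0.567 0.391 0.03 ] shift [ 0.4095 -0.0035 -0.1227]
```

apply_moves(
  commands=[
    [0.05,0,-0.03,0,0.7],
    [0.1,0,-0.06,0,0.7],
    [0.15,0,-0.08,0,0.7],
    [0.2,0,-0.1,0,0.7],
    [0.25,0,-0.122,0,0.7],
    [0.3,0,-0.122,0,0.7],
    [0.33,0,-0.122,0,0.7],
    [0.33,0,-0.122,0,0.7],
    [0.33,0,-0.122,0,0.7],
  ],
)

```text
time: 18.95
ee_pos: [0.5261, 0.3874, 0.0966]
tcp_rot: [-1.3, 58.8, 6.5]
wrist_force: [0.5, -0.3, 0.4]
opening: 0.0729
```

```bash
python3 - <<'E'
from h import *
to([.550,.390,.03]); to([.577,.392,-.013],False)
E
```

```text
t 18.95 q [ 45.2  -7.5 -20.8  51.5 -18.9  33.2] p [0.5261 0.3874 0.0966] 
 R [[0.515, -0.133, 0.847], [0.059, 0.991, 0.119], [-0.855, -0.011, 0.518]] F [ 0.5 -0.3  0.4] open 0.0729 lean 31.2 heading 6.5
 -> [0.55 0.39 0.03] shift [ 0.0694  0.0001 -0.0139]
 -> [ 0.577  0.392 -0.013] shift [ 0.1202 -0.001  -0.0131]
```

apply_moves(
  commands=[
    [0.04,0,-0.014,0,0.7],
    [0.069,0,-0.014,0,0.7],
    [0.09,0,-0.013,0,0.7],
    [0.105,0,-0.013,0,0.7],
    [0.115,-0.001,-0.013,0,0.7],
    [0.12,-0.001,-0.013,0,0.7],
    [0.12,-0.001,-0.013,0,0.7],
  ],
)

```text
time: 19.65
ee_pos: [0.5772, 0.3921, -0.0122]
tcp_rot: [-1.2, 58.8, 6.6]
wrist_force: [-0.0, 0.4, -0.6]
opening: 0.0726
```

```bash
python3 - <<'E'
from h import *
from workcell import cams
to([.577,.392,-.016]);
a=[]
for n,r in(('scene',(120,220,360,460)),('top',(165,245,170,250))):
    c=cams.camera(n); a.append(cv2.resize(c['frame'][r[0]:r[1],r[2]:r[3]],(390,390),interpolation=cv2.INTER_CUBIC))
cv2.imwrite('pics/L.png',np.hstack(a))
E
```

```text
t 19.65 q [ 41.9   2.  -24.2  37.4 -17.4  30. ] p [ 0.5772  0.3921 -0.0122] 
 R [[0.515, -0.132, 0.847], [0.059, 0.991, 0.119], [-0.855, -0.011, 0.518]] F [-0.   0.4 -0.6] open 0.0726 lean 31.2 heading 6.6
 -> [ 0.577  0.392 -0.016] shift [ 0.0032 -0.     -0.0021]
```

View pics/L.png

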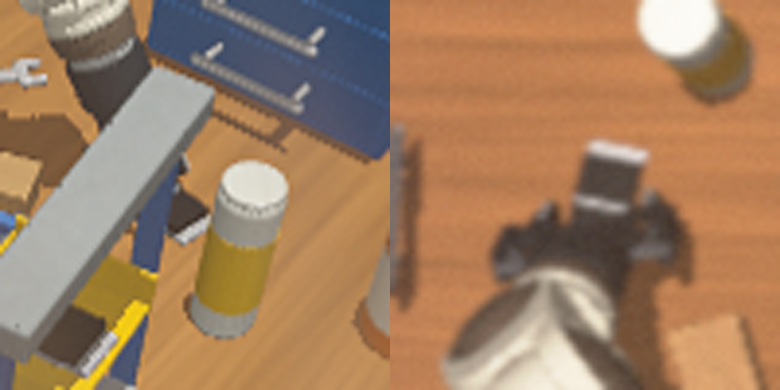

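The fingers straddle the pad, its midline at (600,205), with clearance to the can and carton. Closing.

apply_moves(
  commands=[
    [0.001,0,-0.001,0,0.2],
    [0.001,0,-0.001,0,0.0],
    [0.002,0,-0.001,0,-0.2],
    [0.002,0,-0.001,0,-0.4],
    [0.002,0,-0.001,0,-0.4],
    [0.002,0,-0.001,0,-0.4],
    [0.002,0,-0.001,0,-0.4],
    [0.002,0,-0.001,0,-0.4],
    [0.002,0,-0.001,0,-0.4],
  ],
  newtons=80,
)

```text
time: 20.65
ee_pos: [0.5783, 0.3942, -0.0095]
tcp_rot: [-0.9, 58.5, 6.9]
wrist_force: [-13.9, -3.0, 21.1]
opening: 0.0453
```

```bash
python3 - <<'E'
from h import *
from workcell import cams
o,R=st(); h=S[:2,0]; c=cams.camera('top');W=cloud(c); g=cv2.cvtColor(c['frame'],cv2.COLOR_BGR2HSV).astype(int)
m=(abs(W[...,0]-.60)<.04)&(abs(W[...,1]-.395)<.05)&(W[...,2]>.002)&(W[...,2]<.03)&((g[...,1]<60)|(g[...,2]<110))
P=W[m]; s=P[:,:2]@h-o['ee_pos'][:2]@h; print(m.sum(),rect(P),'front s rel',np.percentile(s,[90,95,98,100]).round(4))
to(o['ee_pos']+[-.12,0,.36],False)
E
```

```text
t 20.65 q [ 41.9   1.9 -24.2  37.3 -17.5  30. ] p [ 0.5783  0.3942 -0.0095] 
 R [[0.519, -0.134, 0.844], [0.063, 0.991, 0.118], [-0.852, -0.008, 0.523]] F [-13.9  -3.   21.1] open 0.0453 lean 31.5 heading 6.9
141 (array([586.6, 387.9]), array([60. , 52.2]), 89.8) front s rel [0.0261 0.0298 0.0321 0.0348]
 -> [0.4583 0.3942 0.3505] shift [-0.3691  0.0131  0.0869]
```

The table reaction is higher than before (21 N up). I'll lift slightly and look at the held pad.

apply_moves(
  commands=[
    [-0.034,0,0.02,0,-0.4],
    [-0.07,0,0.04,0,-0.4],
    [-0.13,0,0.05,0,-0.4],
    [-0.19,0.005,0.06,0,-0.4],
    [-0.25,0.01,0.07,0,-0.4],
    [-0.31,0.013,0.085,0,-0.4],
    [-0.369,0.013,0.087,0,-0.4],
    [-0.369,0.013,0.087,0,-0.4],
    [-0.369,0.013,0.087,0,-0.4],
  ],
)

```text
time: 21.6
ee_pos: [0.4573, 0.3949, 0.3585]
tcp_rot: [-0.2, 58.1, 7.6]
wrist_force: [0.4, 0.9, -2.6]
opening: 0.042
```

```bash
python3 - <<'E'
from h import *
from workcell import cams
o,R=st(); a=[]
for n,w in(('scene',55),('top',45)):
    c=cams.camera(n);W=cloud(c)
    T=(W-o['ee_pos'])@S
    m=(c['depth']>0)&(T[...,0]>-.01)&(T[...,0]<.06)&(abs(T[...,1])<.04)&(abs(T[...,2]-.01)<.05)
    P=T[m]
    for k in np.arange(-.01,.05,.005):
        Q=P[(P[:,0]>=k)&(P[:,0]<k+.005)]
        if len(Q)>3: print(n,k.round(3),len(Q),'y',np.percentile(Q[:,1],[5,95]).round(3),'z',np.percentile(Q[:,2],[10,50,90]).round(3))
    uv=cv2.projectPoints(o['ee_pos'][None],cv2.Rodrigues(c['R'])[0],c['t'],c['camera_matrix'],c['D'])[0].ravel().astype(int)
    a.append(cv2.resize(c['frame'][max(uv[1]-w,0):uv[1]+w,uv[0]-w:uv[0]+w],(390,390),interpolation=cv2.INTER_CUBIC))
cv2.imwrite('pics/held.png',np.hstack(a))
E
```

```text
t 21.6 q [ 51.7  -9.8   6.4  82.1 -21.6  39.3] p [0.4573 0.3949 0.3585] 
 R [[0.524, -0.135, 0.841], [0.07, 0.991, 0.115], [-0.849, -0.001, 0.529]] F [ 0.4  0.9 -2.6] open 0.042 lean 31.9 heading 7.6
scene -0.01 28 y [-0.03  0.02] z [0.014 0.024 0.033]
scene -0.005 17 y [-0.029  0.015] z [0.011 0.021 0.025]
scene 0.0 20 y [-0.029  0.013] z [0.013 0.021 0.025]
scene 0.005 19 y [-0.03   0.011] z [0.007 0.021 0.025]
scene 0.01 18 y [-0.031  0.01 ] z [0.014 0.021 0.024]
scene 0.015 17 y [-0.033  0.009] z [0.011 0.022 0.024]
scene 0.02 23 y [-0.032  0.009] z [0.014 0.021 0.025]
scene 0.025 31 y [-0.033  0.008] z [0.011 0.017 0.025]
scene 0.03 18 y [-0.029  0.009] z [0.009 0.012 0.015]
scene 0.035 13 y [-0.03   0.006] z [0.008 0.011 0.014]
scene 0.04 5 y [-0.011  0.01 ] z [0.013 0.014 0.015]
top -0.01 25 y [-0.023  0.024] z [0.017 0.023 0.032]
top -0.005 24 y [-0.025  0.018] z [0.018 0.021 0.025]
top 0.0 26 y [-0.024  0.016] z [0.015 0.021 0.026]
top 0.005 26 y [-0.026  0.016] z [0.015 0.02  0.024]
top 0.01 27 y [-0.027  0.012] z [0.016 0.023 0.027]
top 0.015 26 y [-0.029  0.015] z [0.014 0.02  0.025]
top 0.02 26 y [-0.026  0.011] z [0.015 0.021 0.025]
top 0.025 19 y [-0.026  0.015] z [0.011 0.018 0.022]
top 0.03 21 y [-0.027  0.012] z [0.006 0.01  0.013]
top 0.035 16 y [-0.019  0.015] z [0.005 0.01  0.015]
```

View pics/held.png

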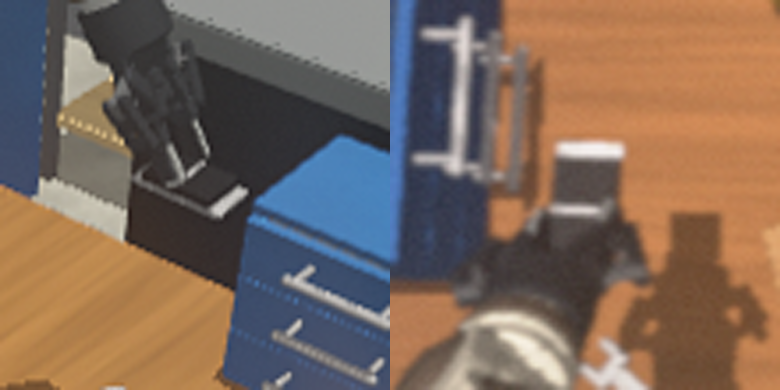

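The pad is level but held too shallow: lining top is only 21 mm above the TCP, against 34 mm for pad 1, and it has slipped. I'll set it back and regrip deeper now that it's aligned with the jaws.

```bash
python3 - <<'E'
from h import *
to([.576,.394,.06]); to([.576,.394,.0],False)
E
```

```text
t 21.7 q [ 51.6  -9.7   6.   81.9 -21.6  39.2] p [0.4581 0.3946 0.3517] 
 R [[0.52, -0.135, 0.843], [0.065, 0.991, 0.118], [-0.852, -0.007, 0.524]] F [ 0.6  1.  -2.6] open 0.0425 lean 31.6 heading 7.1
 -> [0.576 0.394 0.06 ] shift [ 0.3097 -0.0145 -0.0535]
 -> [0.576 0.394 0.   ] shift [ 0.3608 -0.0142 -0.085 ]
```

```bash
python3 - <<'E'
from h import *
from workcell import cams
for i in range(2):
  for n in('scene','top'):
    c=cams.camera(n);o,R=st(n=='top');W=cloud(c)
    T=(W-o['ee_pos'])@S
    m=(c['depth']>0)&(T[...,0]>-.0)&(T[...,0]<.02)&(abs(T[...,1])<.04)&(abs(T[...,2]-.01)<.05)
    P=T[m]; print(n,len(P),'z',np.percentile(P[:,2],[10,50,75,90]).round(4),'y',np.percentile(P[:,1],[3,97]).round(3),'tcpz',o['ee_pos'][2].round(4))
E
```

```text
scene 72 z [0.0121 0.0238 0.0255 0.0267] y [-0.034  0.014] tcpz 0.3494
t 21.8 q [ 51.6  -9.5   5.7  81.9 -21.6  39.2] p [0.4583 0.394  0.3481] 
 R [[0.517, -0.134, 0.845], [0.061, 0.991, 0.119], [-0.853, -0.01, 0.521]] F [ 0.6  0.1 -3.6] open 0.042 lean 31.4 heading 6.7
top 98 z [0.0204 0.0255 0.0291 0.0314] y [-0.027  0.017] tcpz 0.3481
scene 73 z [0.0117 0.0217 0.0234 0.0249] y [-0.032  0.015] tcpz 0.3476
t 21.9 q [ 51.5  -9.5   5.7  81.9 -21.6  39.2] p [0.4585 0.3937 0.3476] 
 R [[0.517, -0.133, 0.845], [0.06, 0.991, 0.119], [-0.854, -0.011, 0.521]] F [ 0.7  0.1 -2.6] open 0.0419 lean 31.4 heading 6.6
top 102 z [0.0169 0.0244 0.0263 0.0291] y [-0.027  0.017] tcpz 0.3476
```

apply_moves(
  commands=[
    [0.05,0,-0.03,0,-0.4],
    [0.1,-0.005,-0.05,0,-0.4],
    [0.15,-0.01,-0.06,0,-0.4],
    [0.2,-0.014,-0.06,0,-0.4],
    [0.25,-0.014,-0.06,0,-0.4],
    [0.29,-0.014,-0.06,0,-0.4],
    [0.31,-0.014,-0.06,0,-0.4],
    [0.33,-0.014,-0.07,0,-0.4],
    [0.345,-0.014,-0.078,0,-0.4],
    [0.35,-0.014,-0.081,0,-0.4],
    [0.35,-0.014,-0.081,0,-0.4],
  ],
)

```text
time: 23.0
ee_pos: [0.572, 0.39, 0.0044]
tcp_rot: [-1.4, 58.8, 6.4]
wrist_force: [0.0, -0.3, -2.4]
opening: 0.0421
```

```bash
python3 - <<'E'
from h import *
o,R=st(); to([o['ee_pos'][0],o['ee_pos'][1],-.006],False)
E
```

```text
t 23.0 q [ 42.1   0.5 -23.8  39.5 -17.6  30.1] p [0.572  0.39   0.0044] 
 R [[0.515, -0.133, 0.847], [0.058, 0.991, 0.12], [-0.855, -0.013, 0.518]] F [ 0.  -0.3 -2.4] open 0.0421 lean 31.2 heading 6.4
 -> [ 0.572  0.39  -0.006] shift [ 0.0089  0.0001 -0.0054]
```

apply_moves(
  commands=[
    [0.004,0,-0.003,0,-0.4],
    [0.008,0,-0.005,0,-0.4],
    [0.009,0,-0.005,0,-0.4],
    [0.009,0,-0.005,0,0.5],
    [0.009,0,-0.005,0.02,0.5],
    [0.009,0,-0.005,0.02,0.5],
    [0.009,0,-0.005,0.02,0.5],
    [0.014,0,-0.005,0.02,0.5],
    [0.018,0,-0.007,0.02,0.5],
    [0.018,0,-0.007,0.02,0.5],
  ],
)

```text
time: 24.0
ee_pos: [0.5749, 0.3897, -0.016]
tcp_rot: [-0.4, 58.9, 6.3]
wrist_force: [-0.4, -0.4, 0.6]
opening: 0.0644
```

```bash
python3 - <<'E'
from h import *
o,R=st(); to([o['ee_pos'][0],o['ee_pos'][1],-.016],False)
E
```

```text
t 24.0 q [ 41.9   1.9 -24.7  37.2 -17.5  31.1] p [ 0.5749  0.3897 -0.016 ] 
 R [[0.514, -0.116, 0.85], [0.057, 0.993, 0.101], [-0.856, -0.003, 0.517]] F [-0.4 -0.4  0.6] open 0.0644 lean 31.1 heading 6.3
 -> [ 0.5749  0.3897 -0.016 ] shift [ 0.  0. -0.]
```

Deep enough and clear of the table. I'll close here.

apply_moves(
  commands=[
    [0,0,0,0,-0.4],
    [0,0,0,0,-0.4],
    [0,0,0,0,-0.4],
    [0,0,0,0,-0.4],
    [0,0,0,0,-0.4],
    [0,0,0,0,-0.4],
  ],
  newtons=80,
)

```text
time: 24.6
ee_pos: [0.5751, 0.39, -0.0154]
tcp_rot: [-0.3, 58.8, 6.4]
wrist_force: [-3.6, 1.2, 4.5]
opening: 0.0449
```

```bash
python3 - <<'E'
from h import *
from workcell import cams
c=cams.camera('top');o,R=st();W=cloud(c); g=cv2.cvtColor(c['frame'],cv2.COLOR_BGR2HSV).astype(int)
T=(W-o['ee_pos'])@S
m=(T[...,0]>0)&(T[...,0]<.06)&(abs(T[...,1])<.035)&(W[...,2]>.002)&(W[...,2]<.03)&((g[...,1]<60)|(g[...,2]<110))
P=T[m]; print(m.sum(),'front s',np.percentile(P[:,0],[90,95,98,100]).round(4),'y',np.percentile(P[:,1],[2,98]).round(3))
to(o['ee_pos']+[-.12,0,.36],False)
E
```

```text
t 24.65 q [ 41.9   1.9 -24.7  37.2 -17.5  31.1] p [ 0.5751  0.39   -0.0154] 
 R [[0.514, -0.116, 0.85], [0.057, 0.993, 0.101], [-0.856, -0.003, 0.518]] F [-2.8  0.9  4.9] open 0.0445 lean 31.2 heading 6.4
90 front s [0.0315 0.0327 0.0345 0.0361] y [-0.023  0.017]
 -> [0.4551 0.39   0.3446] shift [-0.3698  0.0128  0.0843]
```

apply_moves(
  commands=[
    [-0.034,0,0.02,0,-0.4],
    [-0.07,0,0.04,0,-0.4],
    [-0.13,0,0.05,0,-0.4],
    [-0.19,0.005,0.06,0,-0.4],
    [-0.25,0.01,0.07,0,-0.4],
    [-0.31,0.013,0.085,0,-0.4],
    [-0.37,0.013,0.084,0,-0.4],
    [-0.37,-0.037,0.084,0,-0.4],
    [-0.37,-0.087,0.084,0,-0.4],
    [-0.37,-0.137,0.084,0,-0.4],
    [-0.37,-0.187,0.084,0,-0.4],
    [-0.37,-0.237,0.084,0,-0.4],
  ],
)

```text
time: 25.85
ee_pos: [0.4811, 0.1569, 0.3444]
tcp_rot: [-0.4, 58.9, 6.4]
wrist_force: [1.0, -0.2, -2.2]
opening: 0.0447
```

```bash
python3 - <<'E'
from h import *
def tcp(cx,bot): return AX*[1,1,0]+S@np.array([cx+.0165,0,0])+[0,0,bot-.0155]
to(tcp(-.09,.30))
E
```

```text
t 25.85 q [ 23.4 -28.4  -9.   79.3  -8.7  14.3] p [0.4811 0.1569 0.3444] 
 R [[0.514, -0.117, 0.85], [0.058, 0.993, 0.102], [-0.856, -0.003, 0.517]] F [ 1.  -0.2 -2.2] open 0.0447 lean 31.1 heading 6.4
 -> [ 0.5137 -0.007   0.2845] shift [ 0.0586 -0.1664 -0.02  ]
```

apply_moves(
  commands=[
    [0,-0.05,0,0,-0.4],
    [0,-0.1,0,0,-0.4],
    [0.02,-0.15,-0.01,0,-0.4],
    [0.04,-0.166,-0.02,0,-0.4],
    [0.0586,-0.166,-0.02,0,-0.4],
    [0.0586,-0.166,-0.02,0,-0.4],
    [0.0586,-0.166,-0.02,0,-0.4],
    [0.0586,-0.166,-0.02,0,-0.4],
  ],
)

```text
time: 26.65
ee_pos: [0.5136, -0.006, 0.2856]
tcp_rot: [-0.4, 58.8, 6.4]
wrist_force: [-0.1, 1.0, -2.8]
opening: 0.0447
```

```bash
python3 - <<'E'
from h import *
from workcell import cams
def tcp(cx,bot): return AX*[1,1,0]+S@np.array([cx+.0165,0,0])+[0,0,bot-.0155]
for n in('scene','top'):
    c=cams.camera(n);o,R=st(n=='top');W=cloud(c); T=(W-o['ee_pos'])@S
    m=(c['depth']>0)&(T[...,0]>-.0)&(T[...,0]<.05)&(abs(T[...,1])<.04)&(abs(T[...,2]-.02)<.03)
    P=T[m]; Q=P[P[:,0]<.018]; print(n,'lining z',np.percentile(Q[:,2],[10,50,90]).round(4),'front',np.percentile(P[:,0],[95,99]).round(4),'y',np.percentile(P[:,1],[3,97]).round(3))
to(tcp(.0775,.285),False);to(tcp(.0775,.24),False)
E
```

```text
scene lining z [0.0236 0.0313 0.0337] front [0.0347 0.0375] y [-0.03   0.016]
t 26.75 q [ -3.9 -30.9 -17.5  72.6   5.3  -9.3] p [ 0.5137 -0.0059  0.2857] 
 R [[0.515, -0.118, 0.849], [0.058, 0.993, 0.103], [-0.855, -0.004, 0.518]] F [-0.2  0.4 -3. ] open 0.0448 lean 31.2 heading 6.4
top lining z [0.027  0.0318 0.0368] front [0.0344 0.0355] y [-0.022  0.021]
 -> [0.6796 0.0158 0.2695] shift [0.1006 0.002  0.1347]
 -> [0.6796 0.0158 0.2245] shift [0.139  0.0021 0.1114]
```

apply_moves(
  commands=[
    [0.02,0,0.03,0,-0.4],
    [0.04,0.001,0.06,0,-0.4],
    [0.065,0.002,0.09,0,-0.4],
    [0.09,0.002,0.12,0,-0.4],
    [0.1,0.002,0.134,0,-0.4],
    [0.1,0.002,0.134,0,-0.4],
    [0.1,0.002,0.134,0,-0.4],
    [0.115,0.002,0.127,0,-0.4],
    [0.127,0.002,0.12,0,-0.4],
    [0.133,0.002,0.115,0,-0.4],
    [0.133,0.002,0.115,0,-0.4],
  ],
)

```text
time: 27.85
ee_pos: [0.6784, 0.0156, 0.23]
tcp_rot: [-0.4, 58.9, 6.5]
wrist_force: [-0.3, -0.1, -3.0]
opening: 0.0445
```

```bash
python3 - <<'E'
from h import *
o,R=st(); to([.6796,.0155,.2235],False)
E
```

```text
t 27.85 q [ -0.3 -10.   -8.9  60.2   3.5  -6.2] p [0.6784 0.0156 0.23  ] 
 R [[0.513, -0.118, 0.85], [0.058, 0.993, 0.103], [-0.856, -0.003, 0.516]] F [-0.3 -0.1 -3. ] open 0.0445 lean 31.1 heading 6.5
 -> [0.6796 0.0155 0.2235] shift [ 0.0062 -0.0002 -0.0023]
```

apply_moves(
  commands=[
    [0.004,0,-0.002,0,-0.4],
    [0.007,0,-0.004,0,-0.4],
    [0.007,0,-0.004,0,-0.4],
  ],
)

```text
time: 28.15
ee_pos: [0.6785, 0.0156, 0.2217]
tcp_rot: [-0.4, 58.9, 6.5]
wrist_force: [-0.0, 0.7, -2.5]
opening: 0.0447
```

apply_moves(
  commands=[
    [0.001,0,-0.001,0,-0.4],
    [0.001,0,-0.001,0,-0.4],
  ],
)

```text
time: 28.35
ee_pos: [0.6784, 0.0155, 0.2208]
tcp_rot: [-0.4, 58.9, 6.4]
wrist_force: [0.6, 0.1, -0.4]
opening: 0.045
```

Contact begins (−3.0 → −0.4 N). Release and withdraw promptly, clear of the rising handle.

apply_moves(
  commands=[
    [0,0,0,0,0.45],
    [0,0,0,0,0.45],
    [-0.01,0,0,0,0.45],
    [-0.04,0,0,0,0.45],
    [-0.09,0,0,0,0.45],
    [-0.14,0,0,0,0.45],
    [-0.19,0,0,0,0.45],
    [-0.24,0,0,0,0.45],
    [-0.26,0,0,0,0.45],
    [-0.26,0,0,0,0.45],
    [-0.26,0,0,0,0.45],
    [-0.26,0,0,0,0.45],
  ],
)

```text
time: 29.55
ee_pos: [0.5451, 0.0004, 0.4417]
tcp_rot: [-0.4, 59.0, 6.5]
wrist_force: [-0.3, 0.8, -0.2]
opening: 0.0622
```

```bash
python3 - <<'E'
from h import *
from workcell import cams
o,R=st(); a=[]
for n,r in(('scene',(130,310,290,470)),('top',(90,240,235,385))):
    c=cams.camera(n); a.append(cv2.resize(c['frame'][r[0]:r[1],r[2]:r[3]],(390,390),interpolation=cv2.INTER_CUBIC))
    W=cloud(c);g=cv2.cvtColor(c['frame'],cv2.COLOR_BGR2HSV).astype(int); T=(W-AX)@S
    m=((g[...,0]<6)|(g[...,0]>174))&(g[...,1]>120)&(T[...,2]>-.05)&(T[...,2]<.2)&(abs(T[...,0])<.2)&(abs(T[...,1])<.1); print(n,'handle',np.median(T[m],0).round(3),m.sum())
    m=(g[...,2]<100)&(g[...,1]<140)&(T[...,0]>.03)&(T[...,0]<.3)&(abs(T[...,1])<.11)&(T[...,2]<.08)&(T[...,2]>-.18); print(' dark',m.sum(),np.percentile(T[m],[5,50,95],axis=0).round(3).tolist())
cv2.imwrite('pics/tip.png',np.hstack(a))
E
```

```text
t 29.55 q [ -2.6 -18.    9.6  87.    4.7  -8.2] p [5.451e-01 4.000e-04 4.417e-01] 
 R [[0.512, -0.118, 0.851], [0.058, 0.993, 0.103], [-0.857, -0.003, 0.515]] F [-0.3  0.8 -0.2] open 0.0622 lean 31.0 heading 6.5
scene handle [-0.01  -0.012  0.129] 192
 dark 64 [[0.033, -0.067, -0.179], [0.153, -0.043, -0.165], [0.187, -0.028, 0.002]]
top handle [-0.015  0.003  0.128] 194
 dark 38 [[0.292, -0.093, -0.172], [0.294, 0.014, -0.162], [0.296, 0.098, -0.154]]
```

View pics/tip.png

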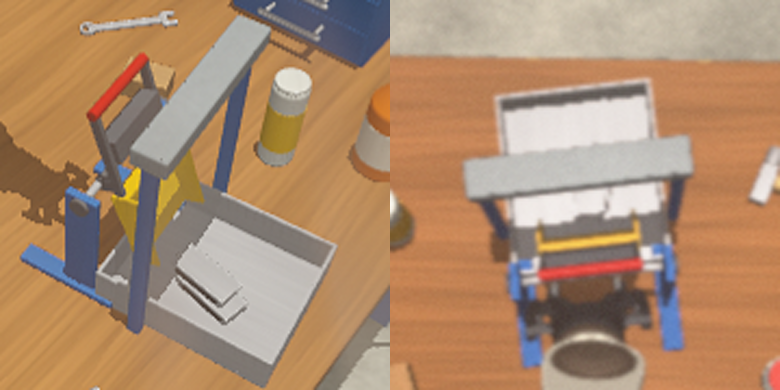

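The bucket is fully tipped: handle at stand (−0.012, 0.128), in the left panel at (120,85). Both pads lie in the tray at (210,285). Next, swing the bucket back by pushing the bar with shut fingers from its front side.

```bash
python3 - <<'E'
from h import *
o,R=st(); tx,tz=R[:,0],R[:,2]; r=.1236
def bar(phi): 
    p=np.radians(phi); return AX+S@np.array([-r*np.sin(p),0,r*np.cos(p)])
def sh(p): return (R.T@(p-o['ee_pos'])).round(4)
print('pre',sh(bar(6)+.036*tz-.05*tx),'in',sh(bar(6)+.036*tz+.046*tx))
print('lamp-clear: TCP stand',((bar(6)+.036*tz+.046*tx-AX)@S).round(3))
q0=bar(6)+.036*tz+.046*tx
for ph in(6,14,22,30,38,46,54,60): print(ph,(R.T@(bar(ph)+.019*tz+.046*tx-q0)).round(4))
E
```

```text
t 29.65 q [ -2.6 -18.    9.6  87.    4.7  -8.2] p [5.451e-01 5.000e-04 4.415e-01] 
 R [[0.511, -0.118, 0.851], [0.058, 0.993, 0.103], [-0.857, -0.003, 0.515]] F [ 0.1 -0.3  0.2] open 0.0619 lean 31.0 heading 6.5
pre [ 0.075  -0.0022 -0.0058] in [ 0.171  -0.0022 -0.0058]
lamp-clear: TCP stand [ 0.042 -0.001  0.102]
6 [ 0.    -0.    -0.017]
14 [-0.0062 -0.0003 -0.0331]
22 [-0.01   -0.0006 -0.0499]
30 [-0.0115 -0.0008 -0.0671]
38 [-0.0106 -0.001  -0.0843]
46 [-0.0073 -0.0012 -0.1012]
54 [-0.0017 -0.0014 -0.1175]
60 [ 0.004  -0.0015 -0.1291]
```

apply_moves(
  commands=[
    [0.02,-0.002,0,0,-1],
    [0.04,-0.002,-0.003,0,-1],
    [0.06,-0.002,-0.004,0,-1],
    [0.075,-0.002,-0.004,0,-1],
    [0.075,-0.002,-0.004,0,-1],
    [0.095,-0.002,-0.004,0,-1],
    [0.12,-0.002,-0.004,0,-1],
    [0.14,-0.002,-0.004,0,-1],
    [0.16,-0.002,-0.004,0,-1],
    [0.171,-0.002,-0.004,0,-1],
    [0.171,-0.002,-0.004,0,-1],
  ],
  newtons=40,
)

```text
time: 30.75
ee_pos: [0.6293, 0.0081, 0.2915]
tcp_rot: [-0.3, 59.2, 6.5]
wrist_force: [-0.7, -0.9, 0.8]
opening: 0.0001
```

```bash
cat > hd.py <<'E'
from h import *
from workcell import cams
o,R=st()
for n in('scene','top'):
    c=cams.camera(n)
    W=cloud(c);g=cv2.cvtColor(c['frame'],cv2.COLOR_BGR2HSV).astype(int); T=(W-AX)@S
    m=((g[...,0]<6)|(g[...,0]>174))&(g[...,1]>120)&(T[...,2]>-.05)&(T[...,2]<.2)&(abs(T[...,0])<.2)&(abs(T[...,1])<.1); print(n,'handle',np.median(T[m],0).round(3),m.sum())
    U=(W-o['ee_pos'])@R; m=(c['depth']>0)&(U[...,0]>-.08)&(U[...,0]<.01)&(abs(U[...,1])<.035)&(abs(U[...,2])<.03)&~m&(g[...,1]<100)
    if m.sum(): print('  finger x max',np.percentile(U[m][:,0],[90,99]).round(3),'z',np.percentile(U[m][:,2],[5,95]).round(3),m.sum())
E
python3 hd.py
```

```text
t 30.75 q [ -1.2 -15.1  -6.1  68.4   4.   -7. ] p [0.6293 0.0081 0.2915] 
 R [[0.509, -0.118, 0.852], [0.058, 0.993, 0.103], [-0.859, -0.003, 0.513]] F [-0.7 -0.9  0.8] open 0.0001 lean 30.8 heading 6.5
scene handle [-0.011 -0.039  0.129] 109
  finger x max [-0.035 -0.026] z [-0.007  0.013] 207
top handle [-0.019 -0.056  0.13 ] 8
  finger x max [-0.037 -0.03 ] z [0.004 0.014] 42
```

apply_moves(
  commands=[
    [0,0,-0.01,0,-1],
    [0,0,-0.017,0,-1],
    [-0.003,0,-0.025,0,-1],
    [-0.006,0,-0.033,0,-1],
    [-0.008,0,-0.042,0,-1],
    [-0.01,-0.001,-0.05,0,-1],
    [-0.011,-0.001,-0.059,0,-1],
    [-0.011,-0.001,-0.067,0,-1],
    [-0.011,-0.001,-0.076,0,-1],
    [-0.01,-0.001,-0.084,0,-1],
    [-0.009,-0.001,-0.093,0,-1],
    [-0.007,-0.001,-0.101,0,-1],
  ],
)

```text
time: 32.05
ee_pos: [0.5392, -0.0038, 0.247]
tcp_rot: [-0.3, 59.0, 6.5]
wrist_force: [0.0, -0.5, 0.3]
opening: 0.0
```

```bash
python3 hd.py
```

```text
t 32.05 q [ -3.3 -28.6 -20.5  67.5   5.   -8.8] p [ 0.5392 -0.0038  0.247 ] 
 R [[0.511, -0.118, 0.851], [0.058, 0.993, 0.103], [-0.857, -0.003, 0.515]] F [ 0.  -0.5  0.3] open 0.0 lean 31.0 heading 6.5
scene handle [-0.085 -0.03   0.092] 117
  finger x max [0.005 0.009] z [-0.004  0.027] 348
top handle [-0.091 -0.059  0.09 ] 6
  finger x max [0.005 0.009] z [-0.007  0.026] 281
```

apply_moves(
  commands=[
    [0.003,0,-0.008,0,-1],
    [0.006,0,-0.016,0,-1],
    [0.009,0,-0.022,0,-1],
    [0.012,0,-0.029,0,-1],
    [0.012,0,-0.029,0,-1],
    [0.012,0,-0.029,0,-1],
    [0.012,0,-0.029,0,-1],
    [0.012,0,-0.029,0,-1],
    [0.012,0,-0.029,0,-1],
    [0.012,0,-0.029,0,-1],
  ],
)

```text
time: 33.15
ee_pos: [0.5205, -0.0061, 0.2215]
tcp_rot: [-0.3, 59.1, 6.5]
wrist_force: [0.4, 0.0, 0.3]
opening: -0.0
```

```bash
python3 hd.py
```

```text
t 33.15 q [ -3.8 -31.9 -25.3  66.1   5.3  -9.2] p [ 0.5205 -0.0061  0.2215] 
 R [[0.511, -0.118, 0.852], [0.058, 0.993, 0.103], [-0.858, -0.003, 0.514]] F [0.4 0.  0.3] open -0.0 lean 30.9 heading 6.5
scene handle [-0.118 -0.025  0.036] 91
  finger x max [0.    0.009] z [-0.003  0.028] 381
top handle [-0.122 -0.06   0.037] 3
  finger x max [0.002 0.008] z [-0.004  0.028] 275
```

apply_moves(
  commands=[
    [-0.03,0,0.01,0,-1],
    [-0.07,0,0.02,0,-1],
    [-0.12,0,0.02,0,-1],
    [-0.17,0,0,0,-1],
    [-0.2,0,-0.02,0,-1],
    [-0.22,0,-0.05,0,-1],
    [-0.22,0,-0.08,0,-1],
    [-0.22,0,-0.08,0,-1],
    [-0.22,0,-0.08,0,-1],
  ],
)

```text
time: 34.15
ee_pos: [0.34, -0.0274, 0.3695]
tcp_rot: [-0.4, 59.0, 6.4]
wrist_force: [0.8, 0.4, -0.3]
opening: -0.0007
```

```bash
python3 hd.py; python3 - <<'E'
from h import *
from workcell import cams
a=[]
for n,r in(('scene',(120,380,170,450)),('top',(90,290,190,440))):
    c=cams.camera(n); a.append(cv2.resize(c['frame'][r[0]:r[1],r[2]:r[3]],(390,390*(r[1]-r[0])//(r[3]-r[2])),interpolation=cv2.INTER_CUBIC)[:300])
h=min(x.shape[0] for x in a); cv2.imwrite('pics/end.png',np.hstack([x[:h] for x in a]))
E
```

```text
t 34.15 q [-14.1 -46.  -13.4  93.2  10.4 -18.1] p [ 0.34   -0.0274  0.3695] 
 R [[0.512, -0.117, 0.851], [0.057, 0.993, 0.102], [-0.857, -0.004, 0.515]] F [ 0.8  0.4 -0.3] open -0.0007 lean 31.0 heading 6.4
scene handle [-0.118 -0.006  0.036] 144
  finger x max [-0.036 -0.028] z [-0.007  0.013] 221
top handle [-0.121  0.002  0.036] 146
  finger x max [-0.041 -0.032] z [-0.005  0.013] 91
```

View pics/end.png

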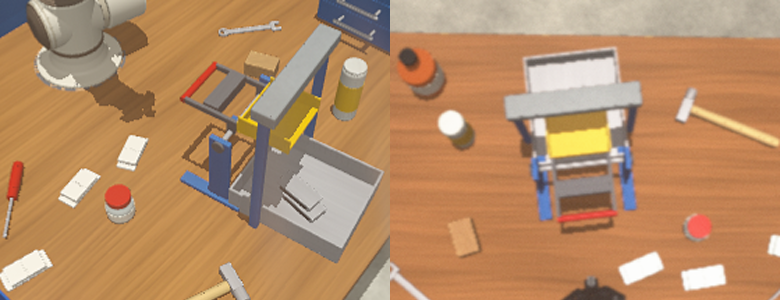

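The bucket is upright and empty, with its handle at (200,80). Both pads are in the tray at (300,200). The jar, can, carton, hammer and lamp look unmoved, and the arm is clear. Handing in.

```bash
python3 -c "
from workcell import bot
print(bot.job_done())"
```

```text
the job is handed in; nothing more can be done
None
```

The job is done and handed in at about 34 s of robot time. The first pad lay in the bucket with it still upright. The second tripped it and both pads dumped into the tray, and I then swung the empty bucket back with the red handle and let go.

**Last checks:**
- Both cameras put the handle at its upright position, about 120 mm behind the axle and 36 mm above it at the bar's top surface.
- The last picture shows the bucket empty and upright, both pads lying in the tray, and the arm clear with about 0 N at the wrist.
- The carton, jar, spray can and hammer look unmoved and the lamp untouched. I judged these by eye and did not measure them again.

**What disagreed along the way:**
- **Fingertips:** they sat about 20 mm farther back than the given tool data says. I measured this in the pictures and allowed for it.
- **Second pad:** my first grip was too shallow and the fingers pressed on something at about 25 N, under the limit. I set the pad back down and gripped it again deeper.
- **Cameras:** the two views differed by 5–7 mm sideways, so I used their average.

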